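Register, top up and cover a headspace vial rack

TASK

Push the grey vial rack along its base plate until it is squarely home against both stop bars, then fill only its empty pockets with the spare vials standing on the right. Next lay the flat white seal plate flat and square on the vial caps, and the steel weight plate with the handle squarely on top of that. The rack must still be home against both stops at the end; leave the beaker, the timer and the tape where they are.

Things in the scene. Friction and masses are not known exactly. Their poses are not given: they have to be found in the camera images.
- base: fixed dark steel base plate 160 (x) x 250 (y) x 6 mm; origin at the centre of its underside on the worktop, z up. Two fixed aluminium stop bars, 10 mm wide and standing 18 mm above the plate's top, run along its far (+x) and left (+y) edges; their inner faces are at x = +70 mm (bar from y = -110 to +95 mm) and y = +115 mm (bar from x = -60 to +60 mm). A push of 15 N slides and seats the rack
- rack: loose grey vial rack, a block 64 (x) x 150 (y) x 28 mm, about 0.3 kg, that slides on the base; origin at the centre of its underside, z up. Home against both stops, its origin is at x +38, y +40, z +6 mm in the base, axes parallel. Six square pockets, 26 mm wide, 22 mm deep (floor 6 mm above the underside), at x +-15, y -48, 0, +48 mm; a seated vial stands 24 mm above its top
- seal_plate: loose white plastic plate 60 (x) x 150 (y) x 8 mm, 0.12 kg, flat on both sides; origin at the centre of its underside
- weight_plate: loose steel plate 60 (x) x 150 (y) x 10 mm, 0.35 kg, with a black bar handle on top along its y: 12 mm wide, 70 mm long, its grip from 26.5 to 33.5 mm above the underside, carried on two feet 10 mm wide at y = +-28 mm, open between; origin at the centre of the plate's underside
- small_beaker: bystander: glass beaker 46 mm wide, 59 mm tall; origin at the centre of its underside
- lab_timer: bystander: white bench timer 62 x 62 x 21 mm; origin at the centre of its underside
- tape: bystander: roll of tape 91 mm across, 19 mm tall, lying flat; origin at the centre of its underside
- pocket0 (a point): centre of the floor of a rack pocket, at x = -15, y = -48 mm in the rack
- pocket1 (a point): centre of the floor of a rack pocket, at x = -15, y = +0 mm in the rack
- pocket2 (a point): centre of the floor of a rack pocket, at x = -15, y = +48 mm in the rack
- pocket3 (a point): centre of the floor of a rack pocket, at x = +15, y = -48 mm in the rack
- pocket4 (a point): centre of the floor of a rack pocket, at x = +15, y = +0 mm in the rack
- pocket5 (a point): centre of the floor of a rack pocket, at x = +15, y = +48 mm in the rack
- vial0: headspace vial, clear glass with aluminium crimp cap: 22.5 mm diameter, 46 mm tall, cap as wide as the body, 25 g; origin at the centre of its underside, z up through the cap; stands in pocket0 of the rack at the start, or is absent
- vial1: headspace vial, clear glass with aluminium crimp cap: 22.5 mm diameter, 46 mm tall, cap as wide as the body, 25 g; origin at the centre of its underside, z up through the cap; stands in pocket1 of the rack at the start, or is absent
- vial2: headspace vial, clear glass with aluminium crimp cap: 22.5 mm diameter, 46 mm tall, cap as wide as the body, 25 g; origin at the centre of its underside, z up through the cap; stands in pocket2 of the rack at the start, or is absent
- vial3: headspace vial, clear glass with aluminium crimp cap: 22.5 mm diameter, 46 mm tall, cap as wide as the body, 25 g; origin at the centre of its underside, z up through the cap; stands in pocket3 of the rack at the start, or is absent
- vial4: headspace vial, clear glass with aluminium crimp cap: 22.5 mm diameter, 46 mm tall, cap as wide as the body, 25 g; origin at the centre of its underside, z up through the cap; stands in pocket4 of the rack at the start, or is absent
- vial5: headspace vial, clear glass with aluminium crimp cap: 22.5 mm diameter, 46 mm tall, cap as wide as the body, 25 g; origin at the centre of its underside, z up through the cap; stands in pocket5 of the rack at the start, or is absent
- spare0: spare headspace vial, clear glass with aluminium crimp cap: 22.5 mm diameter, 46 mm tall, cap as wide as the body, 25 g; origin at the centre of its underside, z up through the cap; stands upright on the worktop to the right of the base at the start, or is absent
- spare1: spare headspace vial, clear glass with aluminium crimp cap: 22.5 mm diameter, 46 mm tall, cap as wide as the body, 25 g; origin at the centre of its underside, z up through the cap; stands upright on the worktop to the right of the base at the start, or is absent
- spare2: spare headspace vial, clear glass with aluminium crimp cap: 22.5 mm diameter, 46 mm tall, cap as wide as the body, 25 g; origin at the centre of its underside, z up through the cap; stands upright on the worktop to the right of the base at the start, or is absent
- spare3: spare headspace vial, clear glass with aluminium crimp cap: 22.5 mm diameter, 46 mm tall, cap as wide as the body, 25 g; origin at the centre of its underside, z up through the cap; stands upright on the worktop to the right of the base at the start, or is absent
- spare4: spare headspace vial, clear glass with aluminium crimp cap: 22.5 mm diameter, 46 mm tall, cap as wide as the body, 25 g; origin at the centre of its underside, z up through the cap; stands upright on the worktop to the right of the base at the start, or is absent
There are look-alikes about, which are no part of the job. What is shaped like the spare1 but red is not meant.

How it is judged (in metres and radians):
On the way, in this order (a step that is already met when the one before it is completed fails the run):
1. the rack is home against both stops (x of rack in the frame of base between 0.035 and 0.041 m and y of rack in the frame of base between 0.037 and 0.043 m and z of rack in the frame of base between 0.004 and 0.009 m and angle between the x axis of rack and the x axis of base, either way round below 0.03 rad), for 0.2 s.
2. every pocket of the rack holds a seated vial (((distance between vial0 and pocket0 below 0.006 m and angle between vial0's own z axis and vertical below 0.12 rad) or (distance between spare0 and pocket0 below 0.006 m and angle between spare0's own z axis and vertical below 0.12 rad) or (distance between spare1 and pocket0 below 0.006 m and angle between spare1's own z axis and vertical below 0.12 rad) or (distance between spare2 and pocket0 below 0.006 m and angle between spare2's own z axis and vertical below 0.12 rad) or (distance between spare3 and pocket0 below 0.006 m and angle between spare3's own z axis and vertical below 0.12 rad) or (distance between spare4 and pocket0 below 0.006 m and angle between spare4's own z axis and vertical below 0.12 rad)) and ((distance between vial1 and pocket1 below 0.006 m and angle between vial1's own z axis and vertical below 0.12 rad) or (distance between spare0 and pocket1 below 0.006 m and angle between spare0's own z axis and vertical below 0.12 rad) or (distance between spare1 and pocket1 below 0.006 m and angle between spare1's own z axis and vertical below 0.12 rad) or (distance between spare2 and pocket1 below 0.006 m and angle between spare2's own z axis and vertical below 0.12 rad) or (distance between spare3 and pocket1 below 0.006 m and angle between spare3's own z axis and vertical below 0.12 rad) or (distance between spare4 and pocket1 below 0.006 m and angle between spare4's own z axis and vertical below 0.12 rad)) and ((distance between vial2 and pocket2 below 0.006 m and angle between vial2's own z axis and vertical below 0.12 rad) or (distance between spare0 and pocket2 below 0.006 m and angle between spare0's own z axis and vertical below 0.12 rad) or (distance between spare1 and pocket2 below 0.006 m and angle between spare1's own z axis and vertical below 0.12 rad) or (distance between spare2 and pocket2 below 0.006 m and angle between spare2's own z axis and vertical below 0.12 rad) or (distance between spare3 and pocket2 below 0.006 m and angle between spare3's own z axis and vertical below 0.12 rad) or (distance between spare4 and pocket2 below 0.006 m and angle between spare4's own z axis and vertical below 0.12 rad)) and ((distance between vial3 and pocket3 below 0.006 m and angle between vial3's own z axis and vertical below 0.12 rad) or (distance between spare0 and pocket3 below 0.006 m and angle between spare0's own z axis and vertical below 0.12 rad) or (distance between spare1 and pocket3 below 0.006 m and angle between spare1's own z axis and vertical below 0.12 rad) or (distance between spare2 and pocket3 below 0.006 m and angle between spare2's own z axis and vertical below 0.12 rad) or (distance between spare3 and pocket3 below 0.006 m and angle between spare3's own z axis and vertical below 0.12 rad) or (distance between spare4 and pocket3 below 0.006 m and angle between spare4's own z axis and vertical below 0.12 rad)) and ((distance between vial4 and pocket4 below 0.006 m and angle between vial4's own z axis and vertical below 0.12 rad) or (distance between spare0 and pocket4 below 0.006 m and angle between spare0's own z axis and vertical below 0.12 rad) or (distance between spare1 and pocket4 below 0.006 m and angle between spare1's own z axis and vertical below 0.12 rad) or (distance between spare2 and pocket4 below 0.006 m and angle between spare2's own z axis and vertical below 0.12 rad) or (distance between spare3 and pocket4 below 0.006 m and angle between spare3's own z axis and vertical below 0.12 rad) or (distance between spare4 and pocket4 below 0.006 m and angle between spare4's own z axis and vertical below 0.12 rad)) and ((distance between vial5 and pocket5 below 0.006 m and angle between vial5's own z axis and vertical below 0.12 rad) or (distance between spare0 and pocket5 below 0.006 m and angle between spare0's own z axis and vertical below 0.12 rad) or (distance between spare1 and pocket5 below 0.006 m and angle between spare1's own z axis and vertical below 0.12 rad) or (distance between spare2 and pocket5 below 0.006 m and angle between spare2's own z axis and vertical below 0.12 rad) or (distance between spare3 and pocket5 below 0.006 m and angle between spare3's own z axis and vertical below 0.12 rad) or (distance between spare4 and pocket5 below 0.006 m and angle between spare4's own z axis and vertical below 0.12 rad))), for 0.2 s.
3. the seal plate lies square on the vial caps (horizontal distance between seal_plate and rack below 0.006 m and angle between the x axis of seal_plate and the x axis of rack, either way round below 0.06 rad and angle between seal_plate's own z axis and vertical below 0.04 rad and z of seal_plate in the frame of rack between 0.049 and 0.056 m and linear speed of seal_plate below 0.02 m/s), for 0.2 s.
At the end, for the whole second after the job is handed in: Rack within 3 mm of home at both stops, rack square to 0.03 rad; all six pockets hold an upright vial on the floor (6 mm); seal plate level on the caps, weight plate level on it, each centred over the rack to 6 mm and aligned to 0.06 rad; all at rest (all of step 1 and all of step 2 and all of step 3 and horizontal distance between weight_plate and rack below 0.006 m and angle between the x axis of weight_plate and the x axis of rack, either way round below 0.06 rad and angle between weight_plate's own z axis and vertical below 0.04 rad and z of weight_plate in the frame of rack between 0.057 and 0.064 m and linear speed of each of weight_plate, rack below 0.02 m/s); the robot touches nothing.
It fails at once if a bystander (beaker, timer or tape) is moved more than 2 cm (distance of any of small_beaker, lab_timer, tape from where it was at the start of the episode above 0.02 m).
Of vial0, vial1, vial2, vial3, vial4, vial5 only 2 to 3 are there at a start; the rules pass over those that are not, and their reading is None.
Of spare0, spare1, spare2, spare3, spare4 only 4 to 5 are there at a start; the rules pass over those that are not, and their reading is None.
At some moment in a run one of rack, weight_plate may be knocked a few centimetres aside while the robot is not near it.
It also fails if it takes over 210 s, if anything falls off the work surface, if the arm or the gripper's body presses on something with over 40 N, if the wrist force passes 120 N, or if a joint passes its speed limit or range.

ROBOT

A 6-joint arm with a two-finger parallel gripper is mounted at the origin on a cart in front of the work surface, level with it; the furniture and walls round the work are solid. World frame = base frame: x ahead of the robot, y to its left, z up, the work surface at z = 0. Lengths are in m, angles in degrees, forces in N, time in s.
With the tool pointing down it reaches from about 0.325 to 0.9 m from the base axis. Payload 6.1 kg.
Tool frame: the origin (TCP) lies at the centre of the arm's flange, where the gripper is bolted on; the fingertips stand 182 mm ahead of it and the grasp point (between the pads) lies 164 mm ahead of it; z points along the fingers, y is the line along which they close (so a half turn about z gives the same grasp; the last joint's range is limited). The gripper opens to 87 mm and grips with 3 to 60 N. Pads are 19 mm wide; open, the fingers measure 117 mm over their backs; the gripper's body (75 mm by 190 mm) begins 51 mm behind the grasp point.
Start: joints at [-78.959, 12.628, 87.462, -0, 79.91, -7.225], TCP at [0.196, -0.594, 0.405] pointing down, gripper open.
Joint ranges: [-170.65, 170.65], [-52.31, 119.04], [5.05, 147.46], [-71.25, 251.25], [11.57, 151.72], [-153.62, 153.62]. Speed limits (degrees/s): [147.25, 147.25, 172.46, 180, 180, 180].

INTERFACE

Orientations are given as a 3x3 rotation matrix whose columns are the frame's x, y, z axes.
In Python, from rig import ctrl gives the robot as it stands. The module is installed in compiled form; this text tells all that it offers.
- The arm moves only by the shell command python3 -m crank 'ROWS' [FORCE]. ROWS is JSON, one flat list of numbers, 5 for each row, row after row: the closure, from 0 (fully open) to 1 (shut), then the shift along the tool's x, y, z each as a share of 3 cm, from -1 to 1, then the turn about the tool's z as a share of 6 degrees, from -1 to 1. A call has 1 to 12 rows; each row shifts and turns the commanded pose from where the row before left it, along the tool's axes as they then stand; what a row does not reach is not made up. A row lasts 1/12 s, in which the tool goes at most 41.7 mm and 7.16 degrees, less where a joint would pass 70% of its speed; a pose out of reach is approached as far as the arm can. A call with a number of a shift or a turn outside -1 to 1 is refused whole. A call with a gripper value outside its range is refused whole. The fingers move at their own pace and stop on an object; FORCE is the grip in N (left out, the last holds). Time passes only in rows, so rows that do not move let the fingers close. It gives the time, the measured TCP pose, the force, the opening and the grip force at its end, in the units of the state.
- ctrl.get_obs(): the state, without advancing time (a new reading comes with each control period).
- ctrl.read_camera(name): name is "scene" or "top" or "wrist"; returns the picture (384x512x3 uint8, blue, green, red); there is no depth.
- ctrl.calibration(name): a dict with "fovy" (degrees; the focal length in pixels is half the picture's height over the tangent of half this angle, whatever the lens; pixels are square), "cx", "cy" (the principal point, pixels), "R" (3x3) and "t" (3): a world point X has camera coordinates R X + t; the wrist camera has in their place "T_tool_cam" (4x4, takes a point from camera to tool coordinates, whose origin is the TCP and whose axes are the flange's). Camera axes: x right, y down, z forward; pixel columns grow to the right and rows downward; lengths in m; the calibration is good to about 2 mm. A picture is of the moment at which its call begins: read the wrist's pose just before it. calibration takes no time and is no camera call.
- ctrl.hand_in(): hands the job in; it is judged then, once.
The state is a dict: "time_s": time; "qpos": joint angles; "joint_velocities": joint speeds; "tau": joint torques, N m; "eef_pos": TCP position; "ee_rot": TCP orientation; "contact_force": force on the tool from outside, world axes, zero at the start; "moment": the same for the moment, N m; "opening": opening from 0.0 (shut) to 1.0 (fully open); "grip_force": force on a finger pad.
Only numpy, scipy, OpenCV 4.12 (cv2) and the standard library are available. Lean on these libraries where they do the work, as an engineer would, in place of code of your own. Each camera call takes 0.05 s, during which the arm holds its last target. There are 200 camera calls.

## Working session

There is one attempt and no reset: what is moved stays moved. The work goes in short steps, Python scripts to look and compute and a shell command to move; the robot and the scene stay as the last step left them, time stands still between calls to the robot, and variables do not carry over. Pictures are saved under pics/ and viewed, at most 14 in all, crops included, and the job is handed in when it is done.

```bash
mkdir -p pics; ls; python3 - <<'E'
from rig import ctrl
import cv2,numpy as np
np.set_printoptions(precision=4,suppress=True)
o=ctrl.get_obs()
for k in o: print(k,np.array(o[k]))
for n in ("scene","top","wrist"):
    print(n,ctrl.calibration(n))
    cv2.imwrite(f"pics/{n}0.png",ctrl.read_camera(n))
a=cv2.imread("pics/top0.png")
cv2.imwrite("pics/top0b.png",cv2.resize(a,(800,600),interpolation=cv2.INTER_CUBIC))
a=cv2.imread("pics/scene0.png")
cv2.imwrite("pics/scene0b.png",cv2.resize(a,(800,600),interpolation=cv2.INTER_CUBIC))
E
```

```text
pics
time_s 0.0
qpos [-78.9595  12.6777  87.5263  -0.0021  79.9101  -7.2265]
joint_velocities [ 0.0182 -0.0211 -0.0412 -0.0261 -0.0862  0.0994]
tau [  0.0012 -49.4607 -38.7376   0.0703   0.0572  -0.0001]
eef_pos [ 0.1958 -0.5932  0.4036]
ee_rot [[ 0.9496  0.3135 -0.0004]
 [ 0.3135 -0.9496  0.0019]
 [ 0.0002 -0.002  -1.    ]]
contact_force [ 0.8282 -0.6309 -0.3151]
moment [ 0.0169 -0.0046  0.0245]
grip_force 0.0
opening 1.001998537952954
scene {'fovy': 56.29273312912352, 'cx': 254.57757907556717, 'cy': 188.72550788074943, 'R': array([[ 0.7012, -0.7126, -0.0214],
       [-0.4587, -0.4279, -0.7788],
       [ 0.5458,  0.5559, -0.6269]]), 't': array([-0.3879,  0.2582,  0.7484])}
top {'fovy': 55.30445424670698, 'cx': 254.9629818367229, 'cy': 188.2908213822491, 'R': array([[ 0.0175, -0.9998, -0.0067],
       [-0.9885, -0.0163, -0.1501],
       [ 0.15  ,  0.0092, -0.9886]]), 't': array([-0.0521,  0.5057,  1.0783])}
wrist {'fovy': 63.53533500868506, 'cx': 261.8435748183474, 'cy': 196.0077034570677, 'T_tool_cam': array([[ 0.0001, -0.9603, -0.2788,  0.0755],
       [ 1.    ,  0.0001, -0.0001,  0.0004],
       [ 0.0001, -0.2788,  0.9603,  0.0207],
       [ 0.    ,  0.    ,  0.    ,  1.    ]])}
```

View pics/top0b.png

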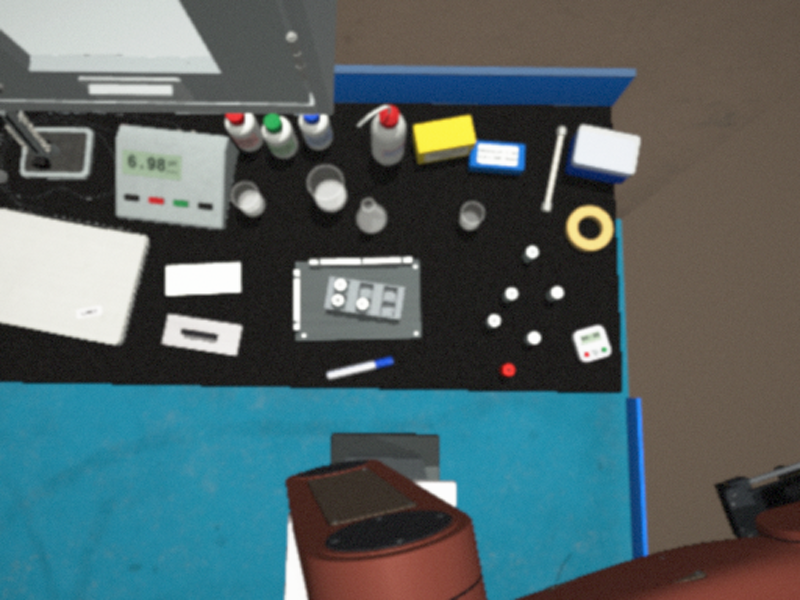

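View pics/scene0b.png

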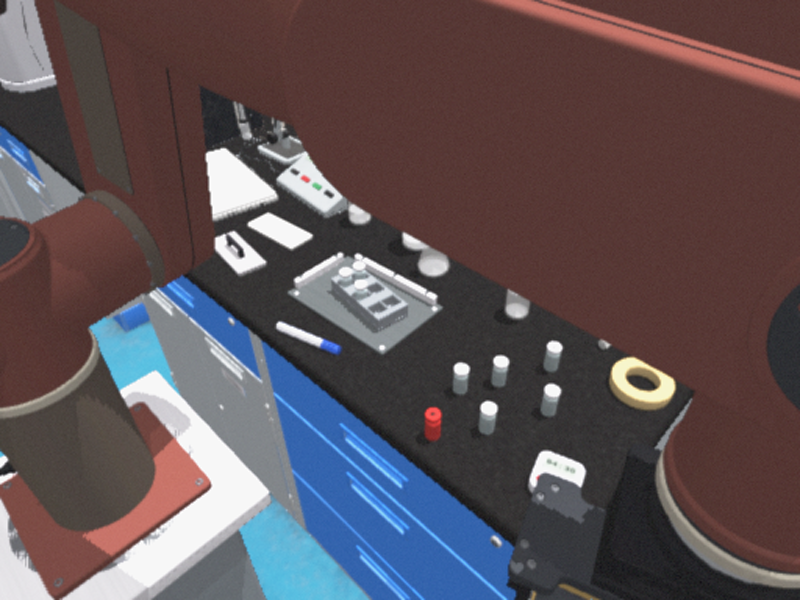

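```bash
cat > h.py <<'E'
from rig import ctrl
import cv2,numpy as np
np.set_printoptions(precision=4,suppress=True)
def cam(name,o=None):
    c=ctrl.calibration(name); f=192/np.tan(np.radians(c["fovy"]/2))
    K=np.array([[f,0,c["cx"]],[0,f,c["cy"]],[0,0,1]])
    if name=="wrist":
        o=o or ctrl.get_obs(); T=np.eye(4);T[:3,:3]=o["ee_rot"];T[:3,3]=o["eef_pos"]
        M=np.linalg.inv(T@np.array(c["T_tool_cam"])); return K,M[:3,:3],M[:3,3]
    return K,np.array(c["R"]),np.array(c["t"])
def p2w(C,uv,z):
    K,R,t=C; uv=np.atleast_2d(uv).astype(float)
    d=np.linalg.solve(K,np.c_[uv,np.ones(len(uv))].T); d=R.T@d; c=-R.T@t
    return (c[:,None]+d*((z-c[2])/d[2])).T
def w2p(C,X):
    K,R,t=C; p=K@(R@np.atleast_2d(X).T+t[:,None]); return (p[:2]/p[2]).T
def tri(C1,u1,C2,u2):
    X=cv2.triangulatePoints(C1[0]@np.c_[C1[1],C1[2]],C2[0]@np.c_[C2[1],C2[2]],np.float64(np.atleast_2d(u1)).T.copy(),np.float64(np.atleast_2d(u2)).T.copy())
    return (X[:3]/X[3]).T
def shot(name):   # wrist: obs just before, image saved, pose saved
    o=ctrl.get_obs(); im=ctrl.read_camera("wrist")
    cv2.imwrite(f"pics/{name}.png",im); np.savez(f"pics/{name}.npz",R=o["ee_rot"],p=o["eef_pos"])
    return im
def load(name):
    d=np.load(f"pics/{name}.npz"); return cv2.imread(f"pics/{name}.png"),cam("wrist",dict(ee_rot=d["R"],eef_pos=d["p"]))
def big(im,name,x0=0,y0=0,w=512,h=384,s=1.5625):
    cv2.imwrite(f"pics/{name}.png",cv2.resize(im[y0:y0+h,x0:x0+w],None,fx=s,fy=s,interpolation=cv2.INTER_CUBIC))
def delta(target,yaw=None):  # shift in tool axes, in cm-shares (units of 30mm); yaw in deg of tool x axis
    o=ctrl.get_obs(); R=np.array(o["ee_rot"]); d=R.T@(np.array(target)-o["eef_pos"])
    y0=np.degrees(np.arctan2(R[1,0],R[0,0])); print("shift/30mm",d/0.03,"yaw now",y0, "turn/6deg" , None if yaw is None else -(yaw-y0)/6)
E
python3 - <<'E'
from h import *
T=cam("top");S=cam("scene");s=1.5625
sp=np.array([[532,252],[511,293],[556,293],[494,320],[534,338]])/s
sc=np.array([[553,345],[500,360],[551,388],[461,368],[488,406]])/s
print("tri",tri(T,sp,S,sc)); print("z46",p2w(T,sp,.046))
print("red",p2w(T,np.array([508,370])/s,.046))
print("base corners",p2w(T,np.array([[296,264],[420,262],[421,337],[298,341]])/s,.006))
print("rack corners",p2w(T,np.array([[331,276],[405,283],[402,320],[326,308]])/s,.034))
print("seal",p2w(T,np.array([[165,265],[241,262],[242,292],[166,296]])/s,.008))
print("weight",p2w(T,np.array([[167,315],[242,324],[238,355],[162,347]])/s,.01))
print("beaker,timer,tape",p2w(T,np.array([[472,215],[592,343],[590,228]])/s,.02))
E
```

```text
tri [[ 0.5922 -0.3024  0.0487]
 [ 0.5111 -0.2611  0.0468]
 [ 0.5129 -0.3481  0.0489]
 [ 0.4583 -0.2281  0.0457]
 [ 0.4249 -0.3035  0.0493]]
z46 [[ 0.593  -0.3032  0.046 ]
 [ 0.5112 -0.2612  0.046 ]
 [ 0.5126 -0.3481  0.046 ]
 [ 0.4582 -0.228   0.046 ]
 [ 0.4249 -0.3041  0.046 ]]
red [[ 0.3634 -0.2538  0.046 ]]
base corners [[ 0.5698  0.1652  0.006 ]
 [ 0.5779 -0.0858  0.006 ]
 [ 0.4262 -0.0895  0.006 ]
 [ 0.4142  0.1543  0.006 ]]
rack corners [[ 0.5411  0.0898  0.034 ]
 [ 0.5295 -0.056   0.034 ]
 [ 0.4565 -0.0514  0.034 ]
 [ 0.4775  0.0973  0.034 ]]
seal [[0.563  0.4301 0.008 ]
 [0.5717 0.2764 0.008 ]
 [0.5103 0.2708 0.008 ]
 [0.4997 0.4231 0.008 ]]
weight [[0.4612 0.4172 0.01  ]
 [0.4457 0.2664 0.01  ]
 [0.3843 0.2707 0.01  ]
 [0.3975 0.4222 0.01  ]]
beaker,timer,tape [[ 0.6736 -0.1893  0.02  ]
 [ 0.4191 -0.4228  0.02  ]
 [ 0.6503 -0.4265  0.02  ]]
```

```bash
python3 -m crank '[0,0,0,0,0.9, 0,0,0,0,0.9, 0,0,0,0,0.9, 0,0.5,-1,0,0, 0,0.5,-1,0,0, 0,0.5,-1,0,0, 0,0.5,-1,0,0, 0,0.5,-1,0,0, 0,0.5,-1,0,0, 0,0.5,-1,0,0, 0,0.5,-1,0,0, 0,0.5,-1,0,0]'
python3 -m crank '[0,0.5,-1,0,0, 0,0.5,-1,0.2,0, 0,0.5,-1,0.2,0, 0,0.5,-1,0.2,0, 0,0.5,-1,0.2,0, 0,0.5,-1,0.2,0, 0,0.5,-1,0.2,0, 0,0.5,-1,0.2,0, 0,0.5,-1,0.2,0, 0,0.5,-1,0.2,0, 0,0.5,-1,0,0, 0,0.5,-1,0,0]'
python3 -m crank '[0,0,0,0,0,0,0,0,0,0,0,0,0,0,0]'
python3 - <<'E'
from h import *
im=shot("w1"); big(im,"w1b"); delta([.51,.03,.35],2)
E
```

```text
time_s: 1.15
eef_pos: [0.3213, -0.3172, 0.4045]
ee_rot: [[0.999, 0.036, -0.0], [0.036, -0.999, 0.0], [-0.0, -0.0, -1.0]]
contact_force: [0.3, -0.1, 0.3]
opening: 1.0
grip_force: 0.0
time_s: 2.15
eef_pos: [0.488, 0.0493, 0.35]
ee_rot: [[0.999, 0.036, -0.001], [0.036, -0.999, 0.0], [-0.001, -0.0, -1.0]]
contact_force: [0.1, 0.1, 1.0]
opening: 1.001
grip_force: 0.0
time_s: 2.4
eef_pos: [0.4877, 0.0474, 0.3503]
ee_rot: [[0.999, 0.037, -0.001], [0.037, -0.999, -0.0], [-0.001, 0.0, -1.0]]
contact_force: [-0.4, 0.3, 0.3]
opening: 1.0
grip_force: 0.0
shift/30mm [0.725  0.5897 0.0143] yaw now 2.048506966033232 turn/6deg 0.008084494338871965
```

View pics/w1b.png

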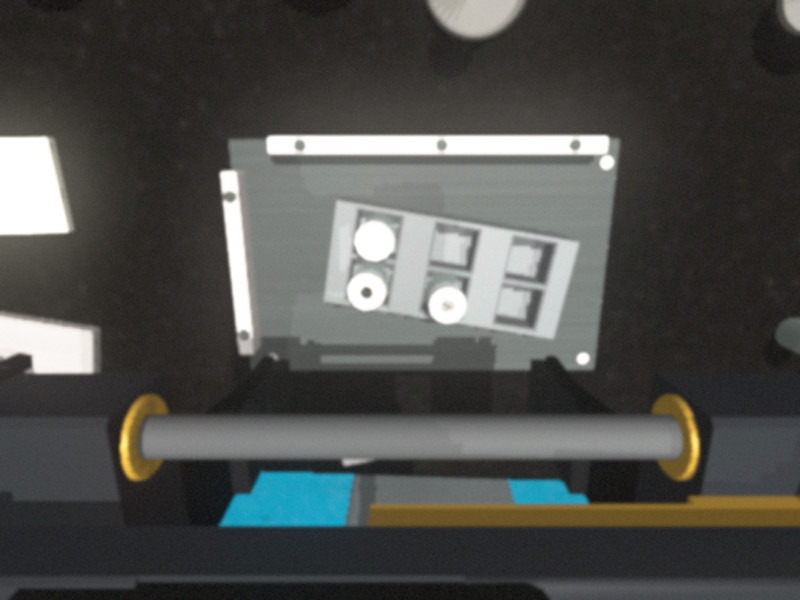

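```bash
cat >> h.py <<'E'
from scipy.optimize import least_squares
M={"bar":np.array([[80,95,24],[80,-110,24],[70,-110,24],[70,95,24],[60,125,24],[60,115,24],[-60,115,24],[-60,125,24]])/1e3,
   "rack":np.array([[32,75,28],[32,-75,28],[-32,-75,28],[-32,75,28]])/1e3,
   "seal":np.array([[30,75,8],[30,-75,8],[-30,-75,8],[-30,75,8]])/1e3,
   "weight":np.array([[30,75,10],[30,-75,10],[-30,-75,10],[-30,75,10]])/1e3}
def place(m,q,z0=0):
    c,s=np.cos(q[2]),np.sin(q[2]); return np.c_[q[0]+c*m[:,0]-s*m[:,1],q[1]+s*m[:,0]+c*m[:,1],m[:,2]+z0]
def fit(obs,m,q0,z0=0):  # obs: list of (Cam, uv, idx)
    f=lambda q:np.concatenate([(w2p(C,place(m[i],q,z0))-uv).ravel() for C,uv,i in obs])
    r=least_squares(f,q0,loss="soft_l1"); print("pose",r.x[:2],"deg",np.degrees(r.x[2]),"rms px",np.sqrt(np.mean(r.fun**2))); return r.x
def sub(im,uv,w=4):
    g=cv2.cvtColor(im,cv2.COLOR_BGR2GRAY); p=np.float32(uv).reshape(-1,1,2).copy()
    return cv2.cornerSubPix(g,p,(w,w),(-1,-1),(3,30,.01)).reshape(-1,2)
E
python3 -m crank '[0,0.7,0.6,0.7,0,0,0,0,0.7,0,0,0,0,0.3,0,0,0,0,0,0,0,0,0,0,0,0,0,0,0,0]'
python3 - <<'E'
from h import *
s=1.5625
im,C=load("w1")
ub=np.array([[267,135],[609,136],[608,155],[268,155],[236,171],[254,354]])/s; ib=[0,1,2,3,5,6]
# idx5 = (60,115) right-top of the left bar ; idx6=(-60,115)
ur=np.array([[336,200],[578,241],[554,339],[324,302]])/s
sb,sr=sub(im,ub),sub(im,ur); print(np.abs(sb-ub).max(1),np.abs(sr-ur).max(1))
qb=fit([(C,sb,ib)],M["bar"],[.497,.036,.03]); qr=fit([(C,sr,[0,1,2,3])],M["rack"],[.5,.02,-.1],.006)
im2=shot("w2"); im2,C2=load("w2")
pb=w2p(C2,place(M["bar"],qb)[ib]); pr=w2p(C2,place(M["rack"],qr,.006))
sb2,sr2=sub(im2,pb),sub(im2,pr); print(sb2-pb,sr2-pr)
qb=fit([(C,sb,ib),(C2,sb2,ib)],M["bar"],qb); qr=fit([(C,sr,[0,1,2,3]),(C2,sr2,[0,1,2,3])],M["rack"],qr,.006)
print("tri z bar",tri(C,sb,C2,sb2)[:,2],"rack",tri(C,sr,C2,sr2)[:,2])
for p in np.r_[sb2,sr2]: cv2.circle(im2,tuple(int(round(v)) for v in p),2,(0,0,255),-1)
big(im2,"w2b"); print(ctrl.get_obs()["eef_pos"])
E
```

```text
time_s: 2.95
eef_pos: [0.5097, 0.0299, 0.3008]
ee_rot: [[0.999, 0.035, 0.001], [0.035, -0.999, -0.0], [0.001, 0.0, -1.0]]
contact_force: [-0.1, 0.5, 0.6]
opening: 0.997
grip_force: 0.0
[0.139  1.4276 1.4778 0.6815 2.1337 1.7644] [0.4039 0.3307 0.9742 1.0007]
pose [0.5008 0.0385] deg 2.099773764380539 rms px 0.8537213481979554
pose [0.5005 0.0225] deg -7.637912898136838 rms px 0.2620976478656697
[[ 2.1467 -0.3178]
 [-1.3339 -0.8815]
 [ 0.9239 -1.5838]
 [ 1.525   0.5424]
 [-0.4314 -1.0732]
 [ 0.677  -3.8749]] [[ 0.5312  0.0126]
 [-0.2314 -0.2355]
 [ 0.      0.    ]
 [ 0.8377 -3.291 ]]
pose [0.5011 0.0381] deg 2.147423829668391 rms px 1.1937553956422804
pose [0.5007 0.0224] deg -7.726701282396591 rms px 0.816909743838605
tri z bar [0.0231 0.0185 0.0078 0.0233 0.0198 0.004 ] rack [0.0323 0.0319 0.035  0.0192]
[0.5098 0.0301 0.3011]
```

View pics/w2b.png

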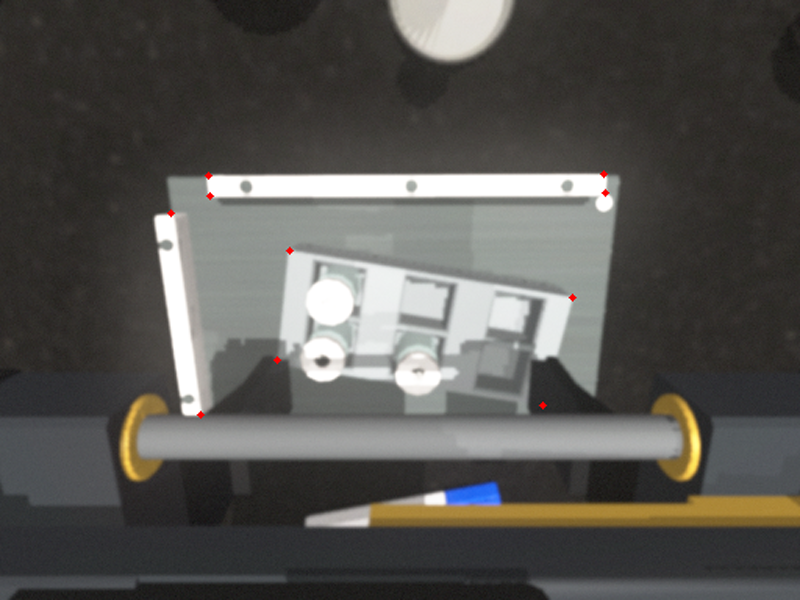

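```bash
python3 -m crank '[0,-0.9,-0.1,0,0, 0,-0.9,-0.1,0,0, 0,-0.98,-0.1,0,0, 0,0,0,1,0, 0,0,0,1,0, 0,0,0,0.8,0, 0,0,0,0.4,0, 0,0,0,0.3,0, 0,0,0,0,0, 0,0,0,0,0]'
python3 -m crank '[0,0.15,0,0,0,0,0.15,0,0,0,0,0.15,0,0,0,0,0.15,0,0,0,0,0.15,0,0,0,0,0.15,0,0,0,0,0.15,0,0,0,0,0.15,0,0,0,0,0.15,0,0,0,0,0.15,0,0,0,0,0.15,0,0,0,0,0.15,0,0,0]'
python3 -m crank '[0,0.08,0,0,0,0,0.08,0,0,0,0,0.08,0,0,0,0,0.08,0,0,0,0,0,0,0,0]'
```

```text
time_s: 3.83
eef_pos: [0.4264, 0.0362, 0.1955]
ee_rot: [[0.999, 0.036, 0.001], [0.036, -0.999, -0.0], [0.001, 0.0, -1.0]]
contact_force: [0.7, -0.0, 0.5]
opening: 0.997
grip_force: 0.0
time_s: 4.83
eef_pos: [0.4801, 0.0383, 0.1945]
ee_rot: [[0.999, 0.036, -0.001], [0.036, -0.999, 0.0], [-0.001, -0.0, -1.0]]
contact_force: [-3.0, -1.1, 1.4]
opening: 0.998
grip_force: 1.4
time_s: 5.25
eef_pos: [0.49, 0.0385, 0.1948]
ee_rot: [[0.999, 0.036, 0.001], [0.036, -0.999, 0.0], [0.001, -0.0, -1.0]]
contact_force: [-0.4, -0.1, -0.2]
opening: 1.0
grip_force: 0.2
```

```bash
python3 -m crank '[0,0.08,0,0,0,0,0.08,0,0,0,0,0.08,0,0,0,0,0,0,0,0]'
python3 -m crank '[0,0.05,0,0,0,0,0.05,0,0,0]'
```

```text
time_s: 5.58
eef_pos: [0.4965, 0.0387, 0.1946]
ee_rot: [[0.999, 0.037, -0.002], [0.037, -0.999, -0.0], [-0.002, 0.0, -1.0]]
contact_force: [-5.0, -0.6, 2.7]
opening: 0.999
grip_force: 2.6
time_s: 5.75
eef_pos: [0.4978, 0.0388, 0.1942]
ee_rot: [[0.999, 0.037, -0.008], [0.037, -0.999, -0.0], [-0.008, 0.0, -1.0]]
contact_force: [-18.0, -2.6, 14.2]
opening: 1.001
grip_force: 9.3
```

```bash
python3 -m crank '[0.2,-1,0,0,0, 1,0,1,-0.7,0, 1,0,1,0,0, 1,0,1,0,0, 1,0,1,0,0, 1,0,0.2,0,0, 1,1,0,0,0, 1,1,0,0,0, 1,0.23,0,0,0, 1,0,0,0.7,0, 1,0,0,0,0, 1,0,0,0,0]' 10
python3 -m crank '[1,0,-0.2,0,0,1,0,-0.2,0,0,1,0,-0.15,0,0,1,0,-0.15,0,0,1,0,-0.15,0,0,1,0,-0.15,0,0,1,0,-0.15,0,0,1,0,-0.15,0,0,1,0,-0.15,0,0,1,0,-0.15,0,0,1,0,-0.15,0,0,1,0,0,0,0]'
```

```text
time_s: 6.75
eef_pos: [0.5402, -0.0851, 0.1935]
ee_rot: [[0.999, 0.036, -0.003], [0.036, -0.999, 0.001], [-0.003, -0.001, -1.0]]
contact_force: [-0.3, 0.9, -0.2]
opening: 0.175
grip_force: 0.0
time_s: 7.75
eef_pos: [0.5393, -0.0326, 0.195]
ee_rot: [[0.999, 0.036, 0.0], [0.036, -0.999, 0.0], [0.0, -0.0, -1.0]]
contact_force: [-0.9, -0.6, 1.0]
opening: 0.005
grip_force: 0.9
```

```bash
python3 -m crank '[1,0,-0.15,0,0,1,0,-0.15,0,0,1,0,-0.15,0,0,1,0,-0.1,0,0,1,0,0,0,0]'
python3 -m crank '[1,0,-0.06,0,0,1,0,-0.06,0,0,1,0,0,0,0]'
```

```text
time_s: 8.17
eef_pos: [0.5387, -0.0161, 0.1949]
ee_rot: [[0.999, 0.036, 0.0], [0.036, -0.999, 0.0], [0.0, -0.0, -1.0]]
contact_force: [-0.8, -1.5, 1.8]
opening: 0.007
grip_force: 1.3
time_s: 8.42
eef_pos: [0.5386, -0.013, 0.1948]
ee_rot: [[0.999, 0.036, 0.0], [0.036, -0.999, 0.0], [0.0, -0.0, -1.0]]
contact_force: [-0.8, -3.1, 3.4]
opening: 0.008
grip_force: 2.0
```

```bash
python3 -m crank '[1,0,-0.05,0,0,1,0,-0.05,0,0,1,0,0,0,0]'
python3 -m crank '[1,0,-0.05,0,0,1,0,-0.03,0,0,1,0,0,0,0]'
```

```text
time_s: 8.67
eef_pos: [0.5385, -0.0101, 0.1948]
ee_rot: [[0.999, 0.036, 0.0], [0.036, -0.999, 0.0], [0.0, -0.0, -1.0]]
contact_force: [-0.4, -4.8, 3.7]
opening: 0.011
grip_force: 2.3
time_s: 8.92
eef_pos: [0.5384, -0.0077, 0.1948]
ee_rot: [[0.999, 0.036, 0.0], [0.036, -0.999, 0.0], [0.0, -0.0, -1.0]]
contact_force: [1.1, -3.4, 4.6]
opening: 0.003
grip_force: 2.4
```

```bash
python3 -m crank '[1,0,-0.05,0,0,1,0,-0.05,0,0,1,0,0,0,0]'
python3 -m crank '[1,0,-0.05,0,0,1,0,-0.05,0,0,1,0,0,0,0]'
```

```text
time_s: 9.17
eef_pos: [0.5383, -0.0047, 0.1948]
ee_rot: [[0.999, 0.036, 0.0], [0.036, -0.999, 0.0], [0.0, -0.0, -1.0]]
contact_force: [-0.2, -4.5, 4.0]
opening: 0.007
grip_force: 2.3
time_s: 9.42
eef_pos: [0.5382, -0.0034, 0.1949]
ee_rot: [[0.999, 0.037, 0.0], [0.037, -0.999, -0.004], [0.0, 0.004, -1.0]]
contact_force: [-0.2, -15.0, 2.1]
opening: 0.003
grip_force: 7.7
```

```bash
python3 -m crank '[1,0,0.7,0,0, 0,0,0,-1,0, 0,0,0,-1,0, 0,0,0,-1,0, 0,-0.5,-1,-1,0, 0,-0.5,-1,-0.8,0, 0,0,-0.6,0,0, 0,0,0,0,0,0,0,0,0,0]'
python3 - <<'E'
from h import *
im=shot("w3"); im,C=load("w3"); g=cv2.cvtColor(im,cv2.COLOR_BGR2GRAY)
qb=[.5009,.0383,np.radians(2.1)]
home=place(np.array([[.038,.04,0]]),qb)[0]; q=[home[0],home[1],qb[2]]
pr=w2p(C,place(M["rack"],q,.006)); pb=w2p(C,place(M["bar"],qb))
sr=sub(im,pr); print((sr-pr).round(1)); fit([(C,sr,[0,1,2,3])],M["rack"],q,.006); print("expected",q)
for p in pr: cv2.circle(im,tuple(int(round(v)) for v in p),1,(0,0,255),-1)
for p in pb: cv2.circle(im,tuple(int(round(v)) for v in p),1,(255,0,255),-1)
print(pr); big(im,"w3b",100,60,320,240,2.5)
E
```

```text
time_s: 10.17
eef_pos: [0.5066, 0.0531, 0.336]
ee_rot: [[0.999, 0.039, -0.001], [0.039, -0.999, 0.001], [-0.001, -0.001, -1.0]]
contact_force: [-0.8, 0.1, -0.1]
opening: 0.525
grip_force: 0.0
[[0.4 1.7]
 [0.6 0.4]
 [0.2 0.2]
 [0.  0. ]]
pose [0.5369 0.0794] deg 2.2062012000421216 rms px 0.4576145394951948
expected [np.float64(0.5374087306153267), np.float64(0.07966559668199538), np.float64(0.03665191429188092)]
[[147.8232 119.5549]
 [317.9364 119.9148]
 [314.352  190.0038]
 [154.6919 189.651 ]]
```

View pics/w3b.png

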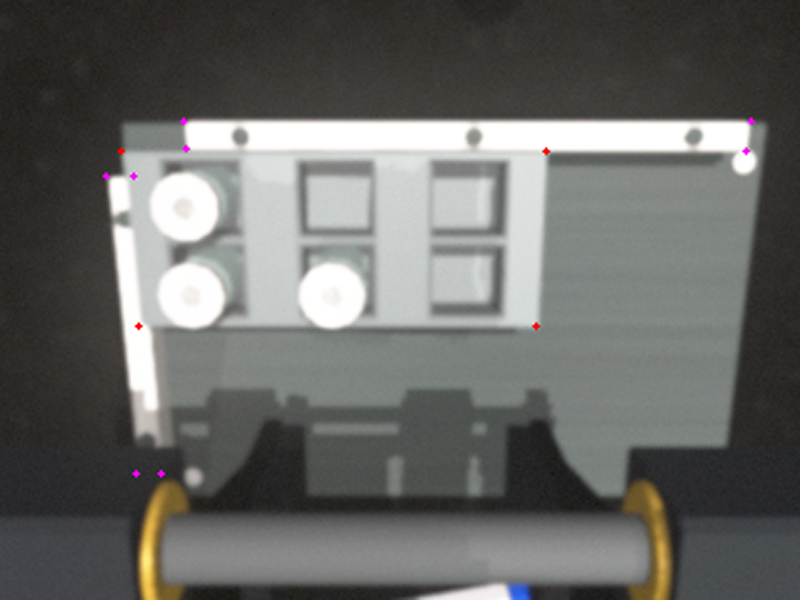

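```bash
python3 -m crank '[0,-0.16,0.95,0,0,0,-0.16,0.95,0,0,0,-0.16,0.95,0,0,0,-0.16,0.95,0,0,0,-0.16,0.95,0,0,0,-0.16,0.95,0,0,0,-0.16,0.95,0,0,0,-0.16,0.95,0,0,0,-0.16,0.95,0,0,0,-0.16,0.95,0,0,0,-0.16,0.95,0,0,0,-0.16,0.95,0,0]'
python3 -m crank '[0.48,0,0,0,0,0.48,0,0,0,0,0.48,0,0,0,0]'
cat >> h.py <<'E'
def caps(name,g0,z=.046,r=14):
    im,C=load(name); g=cv2.cvtColor(im,cv2.COLOR_BGR2GRAY)
    n,l,st,ce=cv2.connectedComponentsWithStats((g>165).astype(np.uint8)); out=[]
    for P in g0:
        p=w2p(C,[[P[0],P[1],z]])[0]
        k=[i for i in range(1,n) if st[i,4]>120 and np.hypot(*(ce[i]-p))<r]
        if not k: out.append([np.nan]*4); continue
        i=min(k,key=lambda i:np.hypot(*(ce[i]-p)))
        cn=cv2.findContours((l==i).astype(np.uint8),0,1)[0][0]; e=cv2.minEnclosingCircle(cn); b=st[i]
        out.append([b[0]+(b[2]-1)/2,b[1]+(b[3]-1)/2,b[2],b[3]])
    return C,np.array(out)
E
python3 - <<'E'
from h import *
shot("w4"); G=[[.592,-.302],[.511,-.261],[.513,-.348],[.458,-.228],[.425,-.304]]
C,u=caps("w4",G,r=20); print(u); print(p2w(C,u[:,:2],.046)); print(ctrl.get_obs()["eef_pos"])
big(load("w4")[0],"w4b")
E
```

```text
time_s: 11.22
eef_pos: [0.4608, -0.2941, 0.3347]
ee_rot: [[0.999, 0.034, -0.002], [0.035, -0.999, 0.002], [-0.002, -0.002, -1.0]]
contact_force: [0.5, -0.2, 0.5]
opening: 1.002
grip_force: 0.0
time_s: 11.47
eef_pos: [0.4614, -0.2922, 0.3351]
ee_rot: [[0.999, 0.034, -0.002], [0.034, -0.999, 0.002], [-0.002, -0.002, -1.0]]
contact_force: [-0.1, 0.8, 0.6]
opening: 0.855
grip_force: 0.0
[[283.   30.   31.   35. ]
 [230.  135.   29.   29. ]
 [332.5 134.   30.   29. ]
 [194.5 189.5  32.   34. ]
 [274.  222.5  25.   36. ]]
[[ 0.5939 -0.304   0.046 ]
 [ 0.5118 -0.2631  0.046 ]
 [ 0.5157 -0.3503  0.046 ]
 [ 0.4626 -0.2316  0.046 ]
 [ 0.4335 -0.3042  0.046 ]]
[ 0.4616 -0.2916  0.3353]
```

View pics/w4b.png

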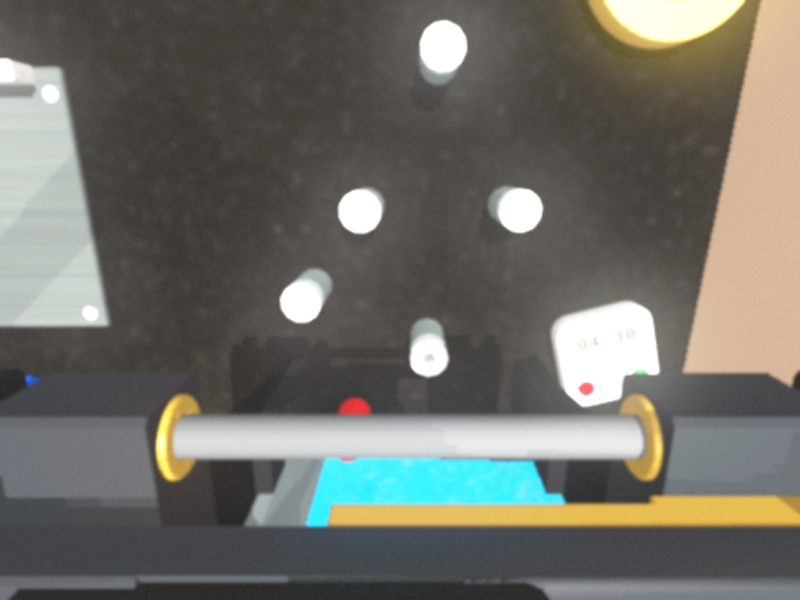

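```bash
cat >> h.py <<'E'
def cap2(name,P,z=.046,D=.0225,w=26):
    """match a bright disc of the cap's size to the picture round the guess"""
    im,C=load(name); g=cv2.GaussianBlur(cv2.cvtColor(im,cv2.COLOR_BGR2GRAY),(0,0),1).astype(np.float32)
    p=w2p(C,[[P[0],P[1],z]])[0]; dep=(C[1]@np.array([P[0],P[1],z])+C[2])[2]; r=D/2*C[0][0,0]/dep
    gx,gy=cv2.Sobel(g,5,1,0),cv2.Sobel(g,5,0,1); a=np.linspace(0,2*np.pi,72,endpoint=False)
    best=(-1,)
    for rr in np.arange(r-1,r+2.6,.5):
        for dx in np.arange(-w/2,w/2,.5):
            for dy in np.arange(-w/2,w/2,.5):
                x=(p[0]+dx+rr*np.cos(a)).astype(np.float32)[None];y=(p[1]+dy+rr*np.sin(a)).astype(np.float32)[None]
                s=-(cv2.remap(gx,x,y,1)*np.cos(a)+cv2.remap(gy,x,y,1)*np.sin(a))
                v=np.clip(s,0,150).mean()
                if v>best[0]: best=(v,p[0]+dx,p[1]+dy,rr,r)
    return C,np.array(best[1:3]),best
E
python3 - <<'E'
from h import *
G=[[.592,-.302],[.511,-.261],[.513,-.348],[.458,-.228],[.425,-.304]]
for P in G:
    C,u,b=cap2("w4",P); print(np.round(b,1),p2w(C,u,.046)[0])
for thr in (200,225,245):
    im,C=load("w4"); g=cv2.cvtColor(im,cv2.COLOR_BGR2GRAY); n,l,st,ce=cv2.connectedComponentsWithStats((g>thr).astype(np.uint8))
    print(thr,[(ce[i].round(1),st[i,2:]) for i in range(1,n) if 100<st[i,4]<1200 and 150<ce[i][0]<350 and ce[i][1]<240])
E
```

```text
[150.  282.4  29.6  15.9  14.4] [ 0.5942 -0.3034  0.046 ]
[150.  230.  134.4  13.2  13.2] [ 0.5123 -0.2631  0.046 ]
[150.  332.  133.6  13.7  13.2] [ 0.516  -0.3498  0.046 ]
[147.4 192.6 192.8  15.   12.5] [ 0.4595 -0.2298  0.046 ]
[148.  273.8 227.   13.6  12.1] [ 0.429  -0.3043  0.046 ]
200 [(array([283.2,  29.6]), array([ 30,  34, 806], dtype=int32)), (array([230.1, 134.6]), array([ 27,  28, 618], dtype=int32)), (array([332.4, 134.1]), array([ 28,  28, 641], dtype=int32)), (array([192.9, 192. ]), array([ 28,  29, 598], dtype=int32)), (array([274. , 226.9]), array([ 24,  28, 522], dtype=int32))]
225 [(array([283.2,  29.4]), array([ 30,  34, 780], dtype=int32)), (array([332.5, 134.2]), array([ 28,  28, 617], dtype=int32)), (array([230. , 134.9]), array([ 27,  27, 597], dtype=int32)), (array([192.7, 192.4]), array([ 26,  27, 557], dtype=int32)), (array([273.9, 227.3]), array([ 23,  27, 466], dtype=int32))]
245 [(array([283.1,  29.3]), array([ 29,  33, 745], dtype=int32)), (array([332.6, 134.2]), array([ 27,  28, 582], dtype=int32)), (array([230. , 134.8]), array([ 27,  27, 575], dtype=int32)), (array([192.2, 193. ]), array([ 25,  25, 506], dtype=int32)), (array([273.8, 228.1]), array([ 23,  23, 392], dtype=int32))]
```

```bash
python3 -m crank '[0.48,0.6,-0.3,0,-0.03, 0.48,0.6,-0.3,0,0, 0.48,0.52,-0.29,0,0, 0.48,0,0,1,0, 0.48,0,0,1,0, 0.48,0,0,1,0, 0.48,0,0,0.7,0, 0.48,0,0,0.3,0, 0.48,0,0,0.17,0, 0.48,0,0,0,0, 0.48,0,0,0,0]'
python3 -m crank '[1,0,0,0,0,1,0,0,0,0,1,0,0,0,0,1,0,0,0,0,1,0,0,0,0,1,0,0,0,0]' 10
```

```text
time_s: 12.43
eef_pos: [0.5132, -0.2633, 0.2127]
ee_rot: [[0.999, 0.04, 0.002], [0.04, -0.999, -0.001], [0.001, 0.001, -1.0]]
contact_force: [-0.3, -0.2, 0.5]
opening: 0.518
grip_force: 0.0
time_s: 12.93
eef_pos: [0.5127, -0.2635, 0.212]
ee_rot: [[0.999, 0.039, 0.001], [0.039, -0.999, -0.001], [0.001, 0.001, -1.0]]
contact_force: [0.3, -0.1, 3.5]
opening: 0.253
grip_force: 10.0
```

```bash
python3 -m crank '[0.48,0,0,0,0,0.48,0,0,0,0,0.48,0,0,0,0,0.48,0,0,-1,0,0.48,0,0,-1,0,0.48,0,0,-1,0,0.48,-0.75,0,-0.7,0,0.48,-0.75,0,0,0,0.48,0,0,0,0,0.48,0,0,0,0]'
python3 - <<'E'
from h import *
shot("w5"); C,u,b=cap2("w5",[.512,-.263]); X=p2w(C,u,.046)[0]; print(np.round(b,1),X,"offset from grasp TCP (.5127,-.2635):",X[:2]-[.5127,-.2635])
print(ctrl.get_obs()["eef_pos"])
for P in [[-.015,0],[-.015,.048],[.015,.048]]:
    P=place(np.array([[*P,.052]]),[.5371,.0795,np.radians(2.15)],.006)[0]
    C,u,b=cap2("w3",P,.058); print("rack vial",p2w(C,u,.058)[0]-P, np.round(b,1))
E
```

```text
time_s: 13.77
eef_pos: [0.467, -0.2651, 0.3225]
ee_rot: [[0.999, 0.038, 0.0], [0.038, -0.999, -0.0], [0.0, 0.0, -1.0]]
contact_force: [0.2, -0.3, 0.3]
opening: 0.518
grip_force: 0.0
[150.  260.7 144.5  13.7  13.7] [ 0.5124 -0.263   0.046 ] offset from grasp TCP (.5127,-.2635): [-0.0003  0.0005]
[ 0.4675 -0.265   0.3221]
rack vial [ 0.0005 -0.0004  0.    ] [146.3 232.3 177.7  13.2  13.2]
rack vial [ 0.0004 -0.      0.    ] [138.8 175.4 177.7  12.7  13.2]
rack vial [ 0.0004 -0.0004  0.    ] [139.  173.1 142.1  13.7  13.7]
```

```bash
python3 -m crank '[0.48,0.75,0,0.7,0, 0.48,0.76,0,1,0, 0.48,0,0,1,0, 0.48,0,0,0.7,0, 0.48,0,0,0.33,0, 0.48,0,0,0,0, 1,0,0,0,0,1,0,0,0,0,1,0,0,0,0,1,0,0,0,0,1,0,0,0,0,1,0,0,0,0]' 12
python3 -m crank '[1,0,0,-1,0, 1,0,0,-1,0, 1,0,0,-1,0, 1,0.2,-1,0,0, 1,0.2,-1,0,0, 1,0.2,-1,0,0, 1,0.2,-1,0,0, 1,0.2,-1,0,0, 1,0.2,-1,0,0, 1,0.2,-1,0,0, 1,0.2,-1,0,0, 1,0.16,-1,0,0]'
python3 -m crank '[1,0,-1,0,0, 1,0,-1,0,0, 1,0,-0.4,0,0, 1,0,0,0,0, 1,0,0,0,0, 1,0,0,0,0]'
python3 -c "
from h import *
delta([.5524,.0800,.222],2.15)"
```

```text
time_s: 14.82
eef_pos: [0.5133, -0.2637, 0.212]
ee_rot: [[0.999, 0.039, 0.002], [0.039, -0.999, -0.001], [0.002, 0.002, -1.0]]
contact_force: [-0.2, 0.5, 4.1]
opening: 0.255
grip_force: 11.9
time_s: 15.82
eef_pos: [0.555, 0.01, 0.3009]
ee_rot: [[0.999, 0.039, 0.001], [0.039, -0.999, -0.0], [0.001, 0.0, -1.0]]
contact_force: [0.1, -0.0, -1.3]
opening: 0.252
grip_force: 11.9
time_s: 16.32
eef_pos: [0.5523, 0.0797, 0.3006]
ee_rot: [[0.999, 0.039, 0.0], [0.039, -0.999, -0.001], [0.0, 0.001, -1.0]]
contact_force: [0.2, -0.4, -0.5]
opening: 0.25
grip_force: 11.9
shift/30mm [ 0.0046 -0.0129  2.619 ] yaw now 2.22450757338149 turn/6deg 0.01241792889691499
```

```bash
python3 -m crank '[1,0.02,-0.01,0.8,0, 1,0,0,0.7,0, 1,0,0,0.2,0, 1,0,0,0.1,0, 1,0,0,0.1,0, 1,0,0,0.1,0, 1,0,0,0,0]'
python3 -m crank '[1,0,0,0.1,0, 1,0,0,0.1,0, 1,0,0,0.1,0, 1,0,0,0.1,0, 1,0,0,0.1,0, 1,0,0,0,0]'
```

```text
time_s: 16.9
eef_pos: [0.5545, 0.0804, 0.2429]
ee_rot: [[0.999, 0.039, 0.005], [0.039, -0.999, 0.0], [0.005, 0.0, -1.0]]
contact_force: [0.4, 0.8, 4.3]
opening: 0.248
grip_force: 12.0
time_s: 17.4
eef_pos: [0.5571, 0.0805, 0.2308]
ee_rot: [[0.999, 0.039, 0.015], [0.039, -0.999, 0.0], [0.015, 0.0, -1.0]]
contact_force: [6.5, -0.1, 8.5]
opening: 0.254
grip_force: 12.0
```

```bash
python3 - <<'E'
from h import *
w=shot("w6"); s=ctrl.read_camera("scene"); t=ctrl.read_camera("top")
S=cam("scene");T=cam("top"); P=[.54,.07,.05]
a=w2p(S,P)[0].astype(int); b=w2p(T,P)[0].astype(int)
c1=cv2.resize(s[max(0,a[1]-50):a[1]+50,a[0]-66:a[0]+67],(400,300),interpolation=2); c2=cv2.resize(t[b[1]-50:b[1]+50,b[0]-66:b[0]+67],(400,300),interpolation=2)
cv2.imwrite("pics/w6b.png",np.vstack([np.hstack([cv2.resize(w,(400,300)),cv2.resize(w[150:300,150:350],(400,300))]),np.hstack([c1,c2])]))
print(ctrl.get_obs()["eef_pos"],ctrl.get_obs()["moment"])
E
```

```text
[0.5571 0.0805 0.2309] [ 0.1824 -1.2078 -0.0207]
```

View pics/w6b.png

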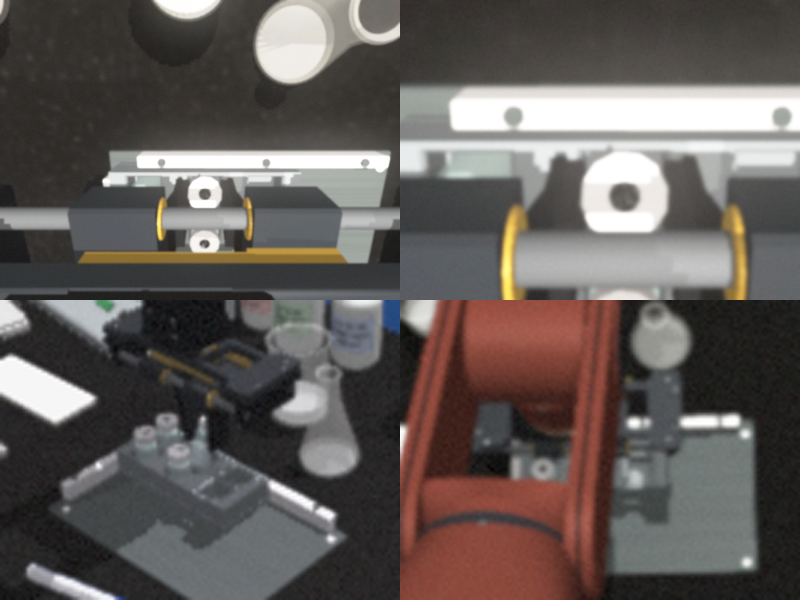

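```bash
python3 - <<'E'
from h import *
im,C=load("w6"); q=[.5371,.0795,np.radians(2.15)]; qb=[.5009,.0383,np.radians(2.1)]
pr=w2p(C,place(M["rack"],q,.006)); print("rack",pr); print("bar",w2p(C,place(M["bar"],qb))[:4])
C,u,b=cap2("w6",[.5571,.0805],.0648); print(np.round(b,1),p2w(C,u,.0648))
C,u,b=cap2("w6",[.522,.079],.058); print(np.round(b,1),p2w(C,u,.058),place(np.array([[-.015,0,0]]),q))
for p in pr[:2]: cv2.circle(im,tuple(int(round(v)) for v in p),1,(0,0,255),-1)
big(im,"w6c",120,170,270,150,2.9)
E
```

```text
rack [[137.4687 220.3824]
 [385.0793 220.6224]
 [374.7784 312.019 ]
 [147.6533 311.8325]]
bar [[173.5604 199.4203]
 [499.8323 200.0212]
 [496.6115 215.1065]
 [174.7134 214.5251]]
[108.4 261.7 249.4  23.1  21.6] [[0.5645 0.0803 0.0648]]
[107.1 261.1 312.6  18.7  19.7] [[0.522 0.079 0.058]] [[0.5221 0.0789 0.    ]]
```

View pics/w6c.png

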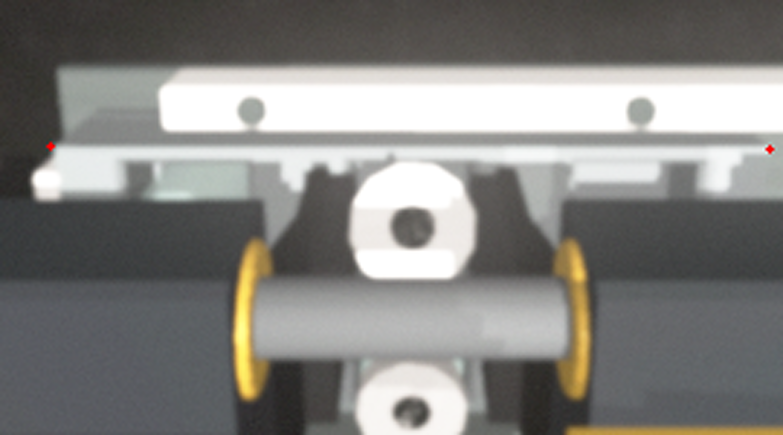

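```bash
python3 -m crank '[1,0,0,-0.3,0, 1,0,0,-0.3,0, 1,0,0,-0.5,0, 1,0,0,-0.5,0, 1,0,0,-1,0, 1,0,0,-0.5,0, 1,0,0,0,0, 1,0,0,0,0]'
python3 - <<'E'
from h import *
w=shot("w7"); s=ctrl.read_camera("scene"); o=ctrl.get_obs(); G=o["eef_pos"]+np.array(o["ee_rot"])[:,2]*.164; print("grasp pt",G)
S=cam("scene"); a=w2p(S,G-[0,0,.02])[0].astype(int); im,C=load("w7")
C,u,b=cap2("w7",G[:2],G[2]); print(np.round(b,1),p2w(C,u,G[2]))
b=w2p(C,G)[0].astype(int); print(b)
c1=cv2.resize(s[a[1]-30:a[1]+30,a[0]-40:a[0]+40],(400,300),interpolation=2); c2=cv2.resize(w[b[1]-75:b[1]+75,b[0]-100:b[0]+100],(400,300),interpolation=2)
cv2.imwrite("pics/w7b.png",np.hstack([c1,c2]))
E
```

```text
time_s: 18.22
eef_pos: [0.553, 0.0807, 0.3201]
ee_rot: [[0.999, 0.039, 0.003], [0.039, -0.999, -0.0], [0.003, 0.0, -1.0]]
contact_force: [-0.8, -0.2, -0.2]
opening: 0.257
grip_force: 12.0
grasp pt [0.5519 0.0808 0.1536]
[139.9 261.6 247.4  20.6  21.6] [[0.5593 0.0805 0.1536]]
[260 260]
```

View pics/w7b.png

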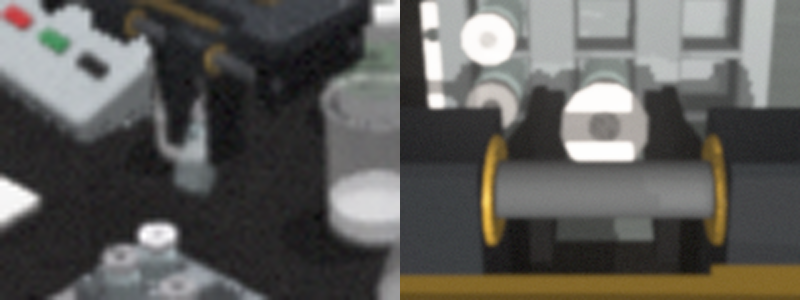

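```bash
python3 - <<'E'
from h import *
im,C=load("w7")
for th in range(0,50,5):
    t=np.radians(th); piv=np.array([.5521,.0806,.1446]); a=np.array([np.sin(t),0,np.cos(t)])
    print(th,w2p(C,[piv+.009*a,piv-.037*a]).round(0).tolist(), end=" ")
    piv[2]-=0; print()
big(im,"w7c",210,200,110,120,5)
E
```

```text
0 [[261.0, 260.0], [261.0, 227.0]] 
5 [[261.0, 259.0], [261.0, 232.0]] 
10 [[261.0, 257.0], [261.0, 236.0]] 
15 [[261.0, 256.0], [261.0, 241.0]] 
20 [[261.0, 254.0], [260.0, 246.0]] 
25 [[261.0, 253.0], [260.0, 251.0]] 
30 [[261.0, 251.0], [260.0, 256.0]] 
35 [[261.0, 250.0], [260.0, 261.0]] 
40 [[261.0, 248.0], [260.0, 266.0]] 
45 [[261.0, 247.0], [259.0, 271.0]]
```

View pics/w7c.png

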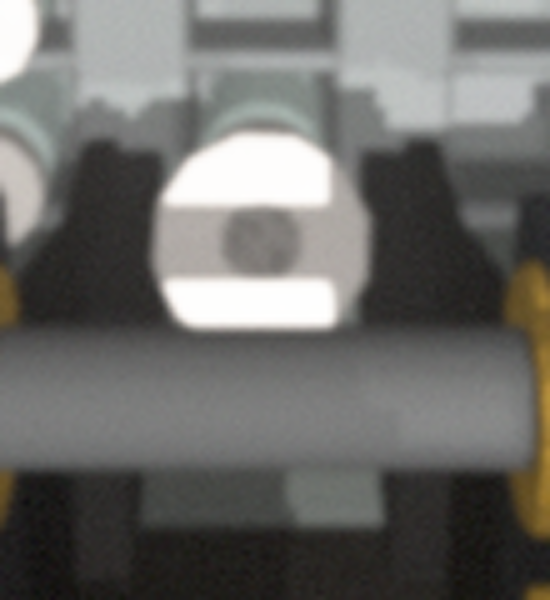

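```bash
python3 -m crank '[1,-0.15,0.95,0,0,1,-0.15,0.95,0,0,1,-0.15,0.95,0,0,1,-0.15,0.95,0,0,1,-0.15,0.95,0,0,1,-0.15,0.95,0,0,1,-0.15,0.95,0,0,1,-0.15,0.95,0,0,1,-0.15,0.95,0,0,1,-0.15,0.95,0,0,1,-0.15,0.95,0,0,1,-0.15,0.95,0,0]'
python3 -m crank '[1,0,0,1,0,1,0,0,1,0,1,0,0,0.6,0,1,0,0,0.3,0,1,0,0,0.2,0,1,0,0,0.2,0,1,0,0,0.1,0,1,0,0,0.1,0,1,0,0,0.1,0,1,0,0,0,0]'
python3 -m crank '[0.48,0,0,0,0,0.48,0,0,0,0,0.48,0,0,0,0,0.48,0,0,0,0,0.48,0,0,-1,0,0.48,0,0,-1,0,0.48,0,0,-1,0,0.48,-0.75,0,-0.7,0,0.48,-0.75,0,0,0,0.48,0,0,0,0,0.48,0,0,0,0,0.48,0,0,0,0]'
python3 - <<'E'
from h import *
shot("w8"); C,u,b=cap2("w8",[.517,-.263]); X=p2w(C,u,.046)[0]; print(np.round(b,1),X,ctrl.get_obs()["eef_pos"])
big(load("w8")[0],"w8b",150,50,256,192,2)
E
```

```text
time_s: 19.32
eef_pos: [0.5112, -0.264, 0.3165]
ee_rot: [[0.999, 0.039, -0.003], [0.039, -0.999, 0.002], [-0.003, -0.002, -1.0]]
contact_force: [0.3, -0.0, 0.4]
opening: 0.252
grip_force: 12.0
time_s: 20.15
eef_pos: [0.5124, -0.263, 0.2108]
ee_rot: [[0.999, 0.039, 0.001], [0.039, -0.999, -0.0], [0.001, 0.0, -1.0]]
contact_force: [-0.5, -0.2, 0.1]
opening: 0.251
grip_force: 12.0
time_s: 21.15
eef_pos: [0.4674, -0.2647, 0.3213]
ee_rot: [[0.999, 0.039, 0.0], [0.039, -0.999, 0.0], [0.0, -0.0, -1.0]]
contact_force: [-0.1, 0.5, -0.2]
opening: 0.519
grip_force: 0.0
[115.7 262.4 132.5  13.9  13.9] [ 0.5226 -0.2636  0.046 ] [ 0.4676 -0.2647  0.3211]
```

View pics/w8b.png

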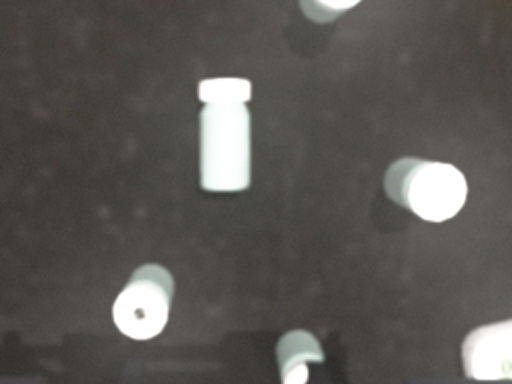

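```bash
python3 - <<'E'
from h import *
for P in [[.516,-.35],[.459,-.23],[.594,-.303]]:
    for n in ("w4","w5","w8"):
        try:
            C,u,b=cap2(n,P); print(n,np.round(b,1),p2w(C,u,.046)[0])
        except Exception as e: print(e)
delta([.516,-.350,.207],2.15)
E
```

```text
w4 [150.  331.7 133.6  13.7  13.2] [ 0.516  -0.3496  0.046 ]
w5 [148.  365.9 144.6  15.7  13.7] [ 0.5156 -0.3492  0.046 ]
w8 [148.  367.4 145.4  16.3  13.8] [ 0.5156 -0.3496  0.046 ]
w4 [147.4 192.3 192.8  15.   12.5] [ 0.4595 -0.2296  0.046 ]
w5 [146.8 219.8 204.   15.   13. ] [ 0.4599 -0.2296  0.046 ]
w8 [147.9 220.6 204.4  14.5  13. ] [ 0.4604 -0.23    0.046 ]
w4 [150.  282.3  29.3  15.9  14.4] [ 0.5944 -0.3034  0.046 ]
w5 [150.  319.2  36.8  16.5  15. ] [ 0.594  -0.3037  0.046 ]
w8 [150.  319.6  36.6  16.6  15.1] [ 0.5944 -0.3033  0.046 ]
shift/30mm [1.5008 2.9053 3.803 ] yaw now 2.242412116240863 turn/6deg 0.015402019373477183
```

```bash
python3 -m crank '[0.48,0.5,0.95,0,0.01, 0.48,0.5,0.95,0,0, 0.48,0.5,0.98,0,0, 0.48,0,0,1,0, 0.48,0,0,1,0, 0.48,0,0,1,0, 0.48,0,0,0.5,0, 0.48,0,0,0.2,0, 0.48,0,0,0.1,0, 0.48,0,0,0,0,0.48,0,0,0,0,0.48,0,0,0,0]'
python3 -m crank '[1,0,0,0,0,1,0,0,0,0,1,0,0,0,0,1,0,0,0,0,1,0,0,0,0,1,0,0,0,0]' 40
python3 -m crank '[1,0,0,-0.3,0,1,0,0,-0.7,0,1,0,0,-1,0,1,0,0,-1,0,1,0,0,0,0,1,0,0,0,0]'
python3 - <<'E'
from h import *
w=shot("w9"); im,C=load("w9"); o=ctrl.get_obs(); G=o["eef_pos"]+np.array(o["ee_rot"])[:,2]*.164; z=G[2]+.046-.025
print(w2p(C,G),G); C,u,b=cap2("w9",G[:2],G[2]); print(np.round(b,1),p2w(C,u,G[2]))
big(im,"w9b",210,180,110,120,5)
E
```

```text
time_s: 22.2
eef_pos: [0.5164, -0.3499, 0.2093]
ee_rot: [[0.999, 0.038, 0.002], [0.038, -0.999, -0.002], [0.002, 0.002, -1.0]]
contact_force: [-0.5, -0.7, 0.6]
opening: 0.523
grip_force: 0.0
time_s: 22.7
eef_pos: [0.5156, -0.3494, 0.2078]
ee_rot: [[0.999, 0.038, 0.0], [0.038, -0.999, -0.0], [0.0, 0.0, -1.0]]
contact_force: [0.2, 0.8, 2.3]
opening: 0.247
grip_force: 40.0
time_s: 23.2
eef_pos: [0.5164, -0.3501, 0.3009]
ee_rot: [[0.999, 0.038, 0.004], [0.038, -0.999, -0.004], [0.004, 0.004, -1.0]]
contact_force: [0.1, -0.0, -0.9]
opening: 0.248
grip_force: 39.9
[[258.6292 259.7664]] [ 0.5159 -0.3497  0.1346]
[100.6 261.6 252.8  21.1  21.6] [[ 0.52   -0.3511  0.1346]]
```

View pics/w9b.png

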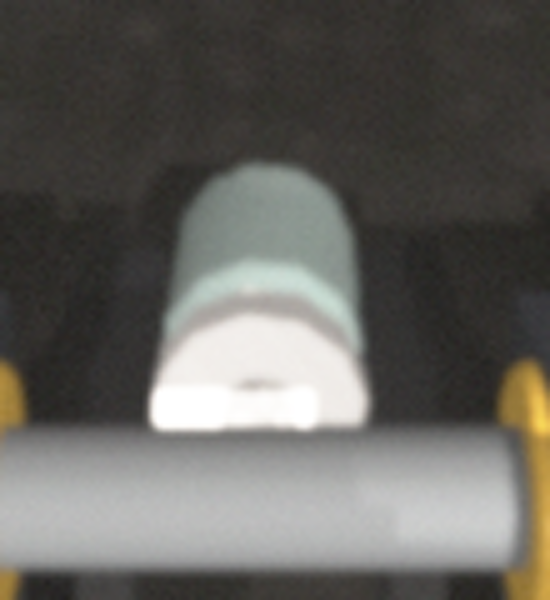

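```bash
python3 -m crank '[1,0.05,-0.4,0,0,1,0.1,-0.7,0,0,1,0.14,-1,0,0,1,0.14,-1,0,0,1,0.14,-1,0,0,1,0.14,-1,0,0,1,0.14,-1,0,0,1,0.14,-1,0,0,1,0.14,-1,0,0,1,0.14,-1,0,0,1,0.14,-1,0,0,1,0.14,-1,0,0]'
python3 -m crank '[1,0.14,-0.9,0,0,1,0.14,-0.5,0,0,1,0.07,-0.2,0,0,1,0,0,0,0,1,0,0,0,0,1,0,0,0,0,1,0,0,0,0]'
python3 - <<'E'
from h import *
delta([.5546,.0321,.244],2.15); shot("w10"); im,C=load("w10"); big(im,"w10b",110,160,200,150,4)
o=ctrl.get_obs(); print(o["eef_pos"],w2p(C,place(M["rack"],[.5371,.0795,np.radians(2.15)],.006)))
E
```

```text
time_s: 24.25
eef_pos: [0.548, -0.0125, 0.2955]
ee_rot: [[0.999, 0.038, -0.004], [0.038, -0.999, 0.001], [-0.004, -0.001, -1.0]]
contact_force: [-0.3, 0.4, -0.6]
opening: 0.244
grip_force: 39.9
time_s: 24.83
eef_pos: [0.5578, 0.0324, 0.2972]
ee_rot: [[0.999, 0.037, -0.001], [0.037, -0.999, -0.0], [-0.001, 0.0, -1.0]]
contact_force: [-0.4, -0.1, 0.3]
opening: 0.244
grip_force: 39.9
shift/30mm [-0.1058  0.0072  1.7736] yaw now 2.09931247155159 turn/6deg -0.008447921408068307
[0.5579 0.0325 0.2974] [[108.9225 186.6217]
 [294.7339 186.4751]
 [292.5971 258.1563]
 [119.178  258.2913]]
```

View pics/w10b.png

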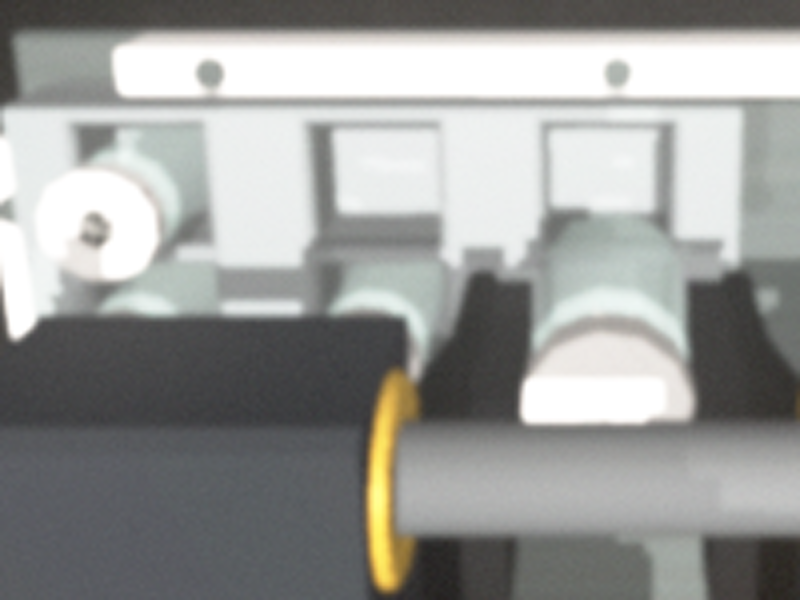

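```bash
python3 -m crank '[1,-0.1,0.01,0.6,0,1,0,0,0.6,0,1,0,0,0.4,0,1,0,0,0,0,1,0,0,0.1,0,1,0,0,0.1,0,1,0,0,0,0]'
python3 -m crank '[1,0,0,0.1,0,1,0,0,0.1,0,1,0,0,0.1,0,1,0,0,0,0]'
```

```text
time_s: 25.47
eef_pos: [0.5553, 0.033, 0.2438]
ee_rot: [[0.999, 0.038, 0.001], [0.038, -0.999, -0.0], [0.001, 0.0, -1.0]]
contact_force: [-0.2, -0.5, -0.1]
opening: 0.242
grip_force: 39.9
time_s: 25.8
eef_pos: [0.5547, 0.0332, 0.2339]
ee_rot: [[0.999, 0.038, -0.001], [0.038, -0.999, 0.0], [-0.001, -0.0, -1.0]]
contact_force: [-0.1, -0.1, -0.3]
opening: 0.245
grip_force: 39.9
```

```bash
python3 -m crank '[1,0,0.03,0.1,0,1,0,0,0.1,0,1,0,0,0.1,0,1,0,0,0.1,0,1,0,0,0,0,1,0,0,0,0]'
python3 -m crank '[1,0,0,0.04,0,1,0,0,0,0]'
```

```text
time_s: 26.3
eef_pos: [0.5549, 0.0322, 0.2221]
ee_rot: [[0.999, 0.038, -0.001], [0.038, -0.999, 0.0], [-0.001, -0.0, -1.0]]
contact_force: [0.3, -0.3, -0.8]
opening: 0.244
grip_force: 39.9
time_s: 26.47
eef_pos: [0.555, 0.0322, 0.2213]
ee_rot: [[0.999, 0.038, 0.0], [0.038, -0.999, 0.0], [0.0, -0.0, -1.0]]
contact_force: [0.2, 0.2, -0.1]
opening: 0.244
grip_force: 39.9
```

```bash
python3 -m crank '[0.62,0,0,0,0,0.62,0,0,0,0,0.62,0,0,0,0,0.62,0,0,0,0,0.62,0,0,-0.5,0,0.62,0,0,-1,0,0.62,0,0,-1,0,0.5,0,0,-0.8,0]'
python3 -m crank '[0.48,-0.5,0.86,0,0,0.48,-0.5,0.86,0,0,0.48,-0.5,0.86,0,0,0.48,-0.5,0.86,0,0,0.48,-0.5,0.86,0,0,0.48,-0.5,0.86,0,0,0.48,-0.5,0.86,0,0,0.48,-0.5,0.86,0,0,0.48,-0.5,0.86,0,0,0.48,-0.5,0.82,0,0,0.48,0,0,0,0,0.48,0,0,0,0]'
python3 -m crank '[0.48,0,0,0,0,0.48,0,0,0,0]'
python3 - <<'E'
from h import *
shot("w11"); C,u,b=cap2("w11",[.46,-.23]); X=p2w(C,u,.046)[0]; print(np.round(b,1),X,ctrl.get_obs()["eef_pos"]); delta([X[0],X[1],.207],2.15)
E
```

```text
time_s: 27.13
eef_pos: [0.5552, 0.0322, 0.3223]
ee_rot: [[0.999, 0.038, 0.001], [0.038, -0.999, -0.0], [0.001, 0.0, -1.0]]
contact_force: [1.0, 0.2, 0.4]
opening: 0.401
grip_force: 0.0
time_s: 28.13
eef_pos: [0.4143, -0.2312, 0.3205]
ee_rot: [[0.999, 0.035, 0.0], [0.035, -0.999, -0.0], [0.0, 0.0, -1.0]]
contact_force: [-0.3, 0.7, 0.2]
opening: 0.521
grip_force: 0.0
time_s: 28.3
eef_pos: [0.4153, -0.2294, 0.3203]
ee_rot: [[0.999, 0.039, 0.0], [0.039, -0.999, 0.0], [0.0, -0.0, -1.0]]
contact_force: [0.7, 0.2, 0.1]
opening: 0.519
grip_force: 0.0
[150.  262.1 146.7  13.8  13.8] [ 0.4591 -0.2284  0.046 ] [ 0.4154 -0.2293  0.3203]
shift/30mm [1.4585 0.0303 3.7763] yaw now 2.2649740198840607 turn/6deg 0.01916233664734346
```

```bash
python3 -m crank '[0.48,0.7,0.02,0,0.01, 0.48,0.76,0.01,0,0, 0.48,0,0,1,0, 0.48,0,0,1,0, 0.48,0,0,1,0, 0.48,0,0,0.5,0, 0.48,0,0,0.2,0, 0.48,0,0,0.1,0, 0.48,0,0,0,0,0.48,0,0,0,0,0.48,0,0,0,0]'
python3 -m crank '[1,0,0,0,0,1,0,0,0,0,1,0,0,0,0,1,0,0,0,0,1,0,0,0,0,1,0,0,0,0]' 40
python3 -m crank '[1,0,0,-0.3,0,1,0,0,-0.7,0,1,0,0,-1,0,1,0,0,-1,0,1,0,0,0,0,1,0,0,0,0]'
python3 -c "
from h import *
delta([.5528,.0801,.297],2.15)"
```

```text
time_s: 29.27
eef_pos: [0.4596, -0.2297, 0.2079]
ee_rot: [[0.999, 0.037, 0.002], [0.037, -0.999, -0.002], [0.002, 0.002, -1.0]]
contact_force: [-1.4, 0.7, -0.1]
opening: 0.518
grip_force: 0.0
time_s: 29.77
eef_pos: [0.4588, -0.2295, 0.2065]
ee_rot: [[0.999, 0.037, 0.0], [0.037, -0.999, -0.0], [0.0, 0.0, -1.0]]
contact_force: [-0.4, 0.0, 1.5]
opening: 0.244
grip_force: 40.1
time_s: 30.27
eef_pos: [0.4596, -0.2299, 0.2991]
ee_rot: [[0.999, 0.037, 0.004], [0.037, -0.999, -0.003], [0.004, 0.003, -1.0]]
contact_force: [0.7, -0.3, -0.7]
opening: 0.246
grip_force: 40.1
shift/30mm [  3.4894 -10.2123   0.053 ] yaw now 2.1276926109558416 turn/6deg -0.003717898174026383
```

```bash
python3 -m crank '[1,0.2,-0.4,0,0,1,0.3,-0.8,0,0,1,0.33,-1,0,0,1,0.33,-1,0,0,1,0.33,-1,0,0,1,0.33,-1,0,0,1,0.33,-1,0,0,1,0.33,-1,0,0,1,0.33,-1,0,0,1,0.33,-1,0,0,1,0.2,-0.7,0,0,1,0.1,-0.3,0,0]'
python3 -m crank '[1,0,0,0,0,1,0,0,0,0,1,0,0,0,0]'
python3 - <<'E'
from h import *
delta([.5528,.0801,.244],2.15); shot("w12"); im,C=load("w12"); q=[.5371,.0795,np.radians(2.15)]
p=w2p(C,place(M["rack"],q,.006))[:2]; print(p,sub(im,p,3)-p)
E
```

```text
time_s: 31.27
eef_pos: [0.5501, 0.083, 0.2949]
ee_rot: [[0.999, 0.04, -0.003], [0.04, -0.999, 0.001], [-0.002, -0.001, -1.0]]
contact_force: [0.2, 0.0, 0.2]
opening: 0.244
grip_force: 40.1
time_s: 31.52
eef_pos: [0.5501, 0.0793, 0.2956]
ee_rot: [[0.999, 0.036, -0.001], [0.036, -0.999, -0.001], [-0.002, 0.0, -1.0]]
contact_force: [-0.7, 0.4, -0.4]
opening: 0.252
grip_force: 40.1
shift/30mm [ 0.0933 -0.0249  1.7208] yaw now 2.0913890744456713 turn/6deg -0.009768487592388094
[[165.9066 179.6143]
 [354.1666 179.4288]] [[-0.  0.]
 [-0. -0.]]
```

```bash
python3 -m crank '[1,0.09,-0.02,0.6,0,1,0,0,0.6,0,1,0,0,0.4,0,1,0,0,0,0,1,0,0,0.1,0,1,0,0,0.1,0,1,0,0,0,0]'
python3 -m crank '[1,0,0,0.1,0,1,0,0,0.1,0,1,0,0,0.1,0,1,0,0,0,0]'
```

```text
time_s: 32.15
eef_pos: [0.5534, 0.0807, 0.2427]
ee_rot: [[0.999, 0.037, 0.001], [0.037, -0.999, 0.0], [0.001, 0.0, -1.0]]
contact_force: [-0.3, -0.2, 0.3]
opening: 0.249
grip_force: 40.1
time_s: 32.48
eef_pos: [0.5529, 0.081, 0.2327]
ee_rot: [[0.999, 0.037, -0.001], [0.037, -0.999, 0.0], [-0.001, -0.0, -1.0]]
contact_force: [0.0, -0.5, -1.1]
opening: 0.25
grip_force: 40.1
```

```bash
python3 -m crank '[1,0,0.03,0.1,0,1,0,0,0.1,0,1,0,0,0.1,0,1,0,0,0.1,0,1,0,0,0.02,0,1,0,0,0,0,1,0,0,0,0]'
python3 -m crank '[0.62,0,0,0,0,0.62,0,0,0,0,0.62,0,0,0,0,0.62,0,0,0,0,0.62,0,0,-0.5,0,0.62,0,0,-1,0,0.62,0,0,-1,0,0.5,0,0,-0.9,0]'
python3 -m crank '[0.48,-0.05,1,0,0,0.48,-0.05,1,0,0,0.48,-0.05,1,0,0,0.48,-0.05,1,0,0,0.48,-0.05,1,0,0,0.48,-0.05,1,0,0,0.48,-0.05,1,0,0,0.48,-0.05,1,0,0,0.48,-0.05,1,0,0,0.48,-0.05,1,0,0,0.48,-0.05,1,0,0,0.48,-0.05,1,0,0]'
python3 -m crank '[0.48,0,0.76,0,0,0.48,0,0,0,0,0.48,0,0,0,0,0.48,0,0,0,0]'
python3 - <<'E'
from h import *
shot("w13"); C,u,b=cap2("w13",[.594,-.303]); X=p2w(C,u,.046)[0]; print(np.round(b,1),X,ctrl.get_obs()["eef_pos"]); delta([X[0],X[1],.207],2.15)
E
```

```text
time_s: 33.07
eef_pos: [0.5532, 0.0801, 0.2207]
ee_rot: [[0.999, 0.037, -0.0], [0.037, -0.999, 0.0], [-0.0, -0.0, -1.0]]
contact_force: [0.4, -0.3, 0.5]
opening: 0.246
grip_force: 40.1
time_s: 33.73
eef_pos: [0.5531, 0.0801, 0.3242]
ee_rot: [[0.999, 0.037, 0.0], [0.037, -0.999, 0.0], [0.0, -0.0, -1.0]]
contact_force: [0.4, -0.4, 0.4]
opening: 0.405
grip_force: 0.0
time_s: 34.73
eef_pos: [0.5483, -0.2819, 0.3228]
ee_rot: [[0.999, 0.037, 0.0], [0.037, -0.999, -0.0], [0.0, 0.0, -1.0]]
contact_force: [0.6, 0.2, -1.2]
opening: 0.521
grip_force: 0.0
time_s: 35.07
eef_pos: [0.5493, -0.3027, 0.3224]
ee_rot: [[0.999, 0.037, -0.0], [0.037, -0.999, 0.001], [-0.0, -0.001, -1.0]]
contact_force: [0.9, 0.9, -0.9]
opening: 0.523
grip_force: 0.0
[150.  264.8 143.7  13.2  13.7] [ 0.5953 -0.3038  0.046 ] [ 0.5494 -0.3022  0.3225]
shift/30mm [1.5254 0.1117 3.849 ] yaw now 2.1577422197168334 turn/6deg 0.0012903699528055885
```

```bash
python3 -m crank '[0.48,0.75,0.06,0,0, 0.48,0.76,0.06,0,0, 0.48,0,0,1,0, 0.48,0,0,1,0, 0.48,0,0,1,0, 0.48,0,0,0.5,0, 0.48,0,0,0.2,0, 0.48,0,0,0.14,0, 0.48,0,0,0,0,0.48,0,0,0,0,0.48,0,0,0,0]'
python3 -m crank '[1,0,0,0,0,1,0,0,0,0,1,0,0,0,0,1,0,0,0,0,1,0,0,0,0,1,0,0,0,0]' 40
python3 -m crank '[1,0,0,-0.3,0,1,0,0,-0.7,0,1,0,0,-1,0,1,0,0,-1,0,1,0,0,0,0,1,0,0,0,0]'
python3 -c "
from h import *
delta([.5245,.0312,.297],2.15)"
```

```text
time_s: 36.03
eef_pos: [0.5957, -0.3056, 0.2098]
ee_rot: [[0.999, 0.037, 0.003], [0.037, -0.999, -0.002], [0.003, 0.002, -1.0]]
contact_force: [-0.5, 0.3, -0.1]
opening: 0.522
grip_force: 0.0
time_s: 36.53
eef_pos: [0.5949, -0.3052, 0.2077]
ee_rot: [[0.999, 0.037, 0.0], [0.037, -0.999, -0.0], [0.0, 0.0, -1.0]]
contact_force: [-0.5, -0.6, 1.1]
opening: 0.246
grip_force: 39.9
time_s: 37.03
eef_pos: [0.5958, -0.3057, 0.3013]
ee_rot: [[0.999, 0.037, 0.005], [0.037, -0.999, -0.003], [0.005, 0.004, -1.0]]
contact_force: [-0.1, 0.7, -1.3]
opening: 0.249
grip_force: 39.9
shift/30mm [ -1.958  -11.3102   0.094 ] yaw now 2.1236917903405605 turn/6deg -0.0043847016099065605
```

```bash
python3 -m crank '[1,-0.1,-0.4,0,0,1,-0.1,-0.7,0,0,1,-0.17,-1,0,0,1,-0.17,-1,0,0,1,-0.17,-1,0,0,1,-0.17,-1,0,0,1,-0.17,-1,0,0,1,-0.17,-1,0,0,1,-0.17,-1,0,0,1,-0.17,-1,0,0,1,-0.17,-1,0,0,1,-0.15,-0.8,0,0]'
python3 -m crank '[1,-0.1,-0.4,0,0,1,0,0,0,0,1,0,0,0,0,1,0,0,0,0]'
python3 - <<'E'
from h import *
delta([.5245,.0312,.244],2.15); shot("w14")
E
```

```text
time_s: 38.03
eef_pos: [0.5242, 0.0222, 0.2955]
ee_rot: [[0.999, 0.038, -0.004], [0.038, -0.999, 0.001], [-0.004, -0.001, -1.0]]
contact_force: [-0.3, 0.1, 0.2]
opening: 0.248
grip_force: 39.9
time_s: 38.37
eef_pos: [0.5228, 0.0309, 0.297]
ee_rot: [[0.999, 0.037, -0.001], [0.037, -0.999, -0.0], [-0.001, 0.0, -1.0]]
contact_force: [0.1, 0.0, 0.6]
opening: 0.246
grip_force: 39.9
shift/30mm [ 0.058  -0.0096  1.7671] yaw now 2.1156263343494035 turn/6deg -0.005728944275099401
```

```bash
python3 -m crank '[1,0.05,-0.01,0.6,0,1,0,0,0.6,0,1,0,0,0.4,0,1,0,0,0,0,1,0,0,0.1,0,1,0,0,0.1,0,1,0,0,0,0]'
python3 -m crank '[1,0,0,0.1,0,1,0,0,0.1,0,1,0,0,0.1,0,1,0,0,0,0]'
```

```text
time_s: 39.0
eef_pos: [0.5247, 0.0316, 0.2437]
ee_rot: [[0.999, 0.037, 0.001], [0.037, -0.999, -0.0], [0.001, 0.0, -1.0]]
contact_force: [0.0, -0.4, -0.3]
opening: 0.246
grip_force: 39.9
time_s: 39.33
eef_pos: [0.5241, 0.0319, 0.2339]
ee_rot: [[0.999, 0.037, -0.001], [0.037, -0.999, 0.0], [-0.001, -0.0, -1.0]]
contact_force: [-0.5, -0.8, -0.3]
opening: 0.246
grip_force: 39.9
```

```bash
python3 -m crank '[1,0,0.03,0.1,0,1,0,0,0.1,0,1,0,0,0.1,0,1,0,0,0.1,0,1,0,0,0.03,0,1,0,0,0,0,1,0,0,0,0]'
python3 -m crank '[0.62,0,0,0,0,0.62,0,0,0,0,0.62,0,0,0,0,0.62,0,0,0,0,0.62,0,0,-0.5,0,0.62,0,0,-1,0,0.62,0,0,-1,0,0.5,-0.3,-0.35,-1,0,0.4,-0.3,-0.35,-0.4,0,0.4,0,0,0,0,0.4,0,0,0,0,0.4,0,0,0,0]'
cat > chk.py <<'E'
from h import *
import sys
n=sys.argv[1]; shot(n); im,C=load(n); q=[.5371,.0795,np.radians(2.15)]
p=w2p(C,place(M["rack"],q,.006)); s=sub(im,p,3); print((s-p).round(1).tolist()); fit([(C,s,[0,1,2,3])],M["rack"],q,.006)
for k,P in enumerate([[-.015,-.048],[-.015,0],[-.015,.048],[.015,-.048],[.015,0],[.015,.048]]):
    X=place(np.array([[*P,.052]]),q,.006)[0]; C,u,b=cap2(n,X,.058,w=14); print("p",k,1e3*(p2w(C,u,.058)[0]-X)[:2],np.round(b[3:],1),"r ratio",b[3]/b[4],"score",b[0])
E
python3 chk.py w15
```

```text
time_s: 39.92
eef_pos: [0.5244, 0.0309, 0.2215]
ee_rot: [[0.999, 0.037, -0.0], [0.037, -0.999, 0.0], [-0.0, -0.0, -1.0]]
contact_force: [-0.6, 0.4, 0.1]
opening: 0.246
grip_force: 39.9
time_s: 40.92
eef_pos: [0.5054, 0.0511, 0.3376]
ee_rot: [[0.999, 0.037, -0.001], [0.037, -0.999, -0.0], [-0.001, 0.0, -1.0]]
contact_force: [-0.2, -0.6, -0.3]
opening: 0.587
grip_force: 0.0
[[0.1, 1.7], [0.9, -0.2], [-0.2, -0.1], [0.9, -1.9]]
pose [0.5371 0.0791] deg 2.22818475487549 rms px 0.9696617901706869
p 0 [0.8551 0.4775] [13.2 13.2] r ratio 1.0 score 148.86305256588017
p 1 [0.8727 0.007 ] [12.2 13.2] r ratio 0.9241087832444903 score 150.0
p 2 [ 0.4374 -0.0186] [12.2 13.2] r ratio 0.9241105600489724 score 150.0
p 3 [0.8167 0.0486] [13.6 13.6] r ratio 1.0 score 147.95884426374812
p 4 [ 1.6659 -0.813 ] [12.6 13.6] r ratio 0.9265162260473416 score 150.0
p 5 [ 0.4101 -0.0185] [13.1 13.6] r ratio 0.9632590014259119 score 150.0
```

```bash
python3 -m crank '[0,-0.17,-1,0,0,0,-0.17,-1,0,0,0,-0.17,-1,0,0,0,-0.17,-1,0,0,0,-0.17,-1,0,0,0,-0.17,-1,0,0,0,-0.17,-1,0,0,0,-0.17,-1,0,0,0,-0.17,-1,0,0,0,-0.17,-1,0,0,0,0,0,0,0,0,0,0,0,0]'
python3 -m crank '[0,-0.5,0,-0.4,0,0,-0.5,0,-0.4,0,0,0,0,0,0,0,0,0,0,0,0,0,0,0,0]'
cat > plates.py <<'E'
from h import *
import sys
n=sys.argv[1]; shot(n); im,C=load(n); print(ctrl.get_obs()["eef_pos"])
g=cv2.GaussianBlur(cv2.cvtColor(im,cv2.COLOR_BGR2GRAY),(0,0),1)
for nm,c in (("seal",[.536,.350,.008]),("weight",[.422,.344,.010])):
    p=w2p(C,[c])[0]
    for thr in (110,150):
        k,l,st,ce=cv2.connectedComponentsWithStats((g>thr).astype(np.uint8))
        d=[(np.hypot(*(ce[i]-p)),i) for i in range(1,k) if st[i,4]>3000]
        if not d: print(nm,thr,"none"); continue
        i=min(d)[1]; cn=cv2.findContours((l==i).astype(np.uint8),0,1)[0]; cn=max(cn,key=cv2.contourArea)[:,0]
        W=p2w(C,cn,c[2])[:,:2]; r=cv2.minAreaRect(np.float32(W*1e3)); print(nm,thr,"bbox",st[i].tolist(),"rect mm",np.round(r[0],1),np.round(r[1],1),round(r[2],2))
E
python3 plates.py w16; python3 - <<'E'
from h import *
big(load("w16")[0],"w16b")
E
```

```text
time_s: 41.97
eef_pos: [0.4431, 0.3499, 0.3367]
ee_rot: [[0.999, 0.04, -0.003], [0.04, -0.999, -0.002], [-0.003, 0.002, -1.0]]
contact_force: [-0.1, -0.9, 0.2]
opening: 1.005
grip_force: 0.0
time_s: 42.38
eef_pos: [0.4142, 0.3472, 0.3618]
ee_rot: [[0.999, 0.036, -0.0], [0.036, -0.999, -0.001], [-0.0, 0.001, -1.0]]
contact_force: [-0.1, 0.6, -0.3]
opening: 0.999
grip_force: 0.0
[0.4142 0.3472 0.3616]
seal 110 bbox [183, 19, 156, 72, 10309] rect mm [537.3 351.4] [ 61.5 151.2] 3.63
seal 150 bbox [184, 20, 154, 70, 9948] rect mm [537.3 351.4] [ 60.  149.4] 3.63
weight 110 bbox [192, 129, 145, 77, 6728] rect mm [425.  345.2] [149.6  60.3] 82.09
weight 150 bbox [194, 131, 142, 74, 6092] rect mm [425.  345.2] [147.4  58.1] 82.09
```

```bash
python3 -m crank '[0,0,0,0,-1,0,0,0,0,-1,0,0,0,0,-1,0,0,0,0,-1,0,0,0,0,-1,0,0,0,0,-1,0,0,0,0,-1,0,0,0,0,-1,0,0,0,0,-1,0,0,0,0,-1,0,0,0,0,-1,0,0,0,0,-1]'
python3 -m crank '[0,0,0,0,-1,0,0,0,0,-1,0,0,0,0,-1,0,0,0,0,-0.25,0,0,0,0,0,0,0,0,0,0,0,0,0,0,0]'
python3 -c "
from h import *
delta([.5373,.3514,.1845],93.63)"
```

```text
time_s: 43.43
eef_pos: [0.4142, 0.3475, 0.3616]
ee_rot: [[0.269, 0.963, -0.001], [0.963, -0.269, -0.001], [-0.001, -0.001, -1.0]]
contact_force: [0.9, -0.2, -1.0]
opening: 1.001
grip_force: 0.0
time_s: 44.02
eef_pos: [0.4139, 0.3478, 0.3621]
ee_rot: [[-0.062, 0.998, -0.001], [0.998, 0.062, -0.0], [-0.0, -0.001, -1.0]]
contact_force: [-0.5, 0.5, 0.4]
opening: 0.998
grip_force: 0.0
shift/30mm [-0.13    4.1163  5.9176] yaw now 93.53030797973037 turn/6deg -0.016615336711604794
```

```bash
python3 -m crank '[0,-0.03,1,0,-0.02,0,-0.03,1,0,0,0,-0.03,1,0,0,0,-0.04,0.9,0,0,0,0,0.2,0,0,0,0,0,1,0,0,0,0,1,0,0,0,0,1,0,0,0,0,1,0,0,0,0,1,0,0,0,0,0.4,0,0,0,0,0,0]'
python3 -m crank '[0,0,0,0,0,0,0,0,0,0]'
python3 -c "
from h import *
delta([.5373,.3514,.1845],93.63)"
```

```text
time_s: 45.02
eef_pos: [0.5344, 0.3512, 0.1963]
ee_rot: [[-0.065, 0.998, -0.007], [0.998, 0.065, -0.004], [-0.003, -0.007, -1.0]]
contact_force: [-0.6, -0.3, -0.4]
opening: 1.002
grip_force: 0.0
time_s: 45.18
eef_pos: [0.5375, 0.3527, 0.2029]
ee_rot: [[-0.065, 0.998, 0.003], [0.998, 0.065, 0.002], [0.001, 0.003, -1.0]]
contact_force: [-0.7, 0.0, 1.0]
opening: 1.0
grip_force: 0.0
shift/30mm [-0.0436 -0.0119  0.6141] yaw now 93.74163954918667 turn/6deg 0.01860659153111281
```

```bash
python3 -m crank '[0,-0.04,-0.01,0.15,0.02,0,0,0,0.15,0,0,0,0,0.12,0,0,0,0,0.1,0,0,0,0,0.06,0,0,0,0,0.03,0,0,0,0,0,0,0,0,0,0,0]'
python3 -m crank '[0.5,0,0,0,0,0.5,0,0,0,0,0.5,0,0,0,0,0.5,0,0,0,0,0.5,0,0,0,0,0.5,0,0,0,0]' 20
```

```text
time_s: 45.85
eef_pos: [0.5363, 0.3509, 0.1826]
ee_rot: [[-0.063, 0.998, -0.0], [0.998, 0.063, -0.0], [-0.0, -0.0, -1.0]]
contact_force: [-2.5, -1.8, 4.9]
opening: 0.999
grip_force: 2.3
time_s: 46.35
eef_pos: [0.5365, 0.3511, 0.1826]
ee_rot: [[-0.063, 0.998, 0.0], [0.998, 0.063, 0.0], [0.0, 0.001, -1.0]]
contact_force: [-1.3, -0.3, 5.0]
opening: 0.688
grip_force: 20.6
```

```bash
python3 -m crank '[0.6,0,0,-0.2,0,0.6,0,0,-0.5,0,0.6,0,0,-1,0,0.6,0,0,-1,0,0.6,0,0,-0.9,0,0.6,0,0,-0.3,0.24,0.6,0,0,0,0,0.6,0,0,0,0]'
python3 -m crank '[0.6,-0.4,-0.02,0,0,0.6,-0.8,-0.03,0,0,0.6,-1,-0.03,0,0,0.6,-1,-0.03,0,0,0.6,-1,-0.03,0,0,0.6,-1,-0.03,0,0,0.6,-1,-0.03,0,0,0.6,-1,-0.03,0,0,0.6,-1,-0.03,0,0,0.6,-0.6,-0.03,0,0,0.6,-0.3,-0.03,0,0,0.6,0,0,0,0]'
python3 -m crank '[0.6,0,0,0,0,0.6,0,0,0,0]'
python3 - <<'E'
from h import *
delta([.5373,.0793,.2406],92.15)
E
```

```text
time_s: 47.02
eef_pos: [0.5365, 0.3509, 0.3004]
ee_rot: [[-0.039, 0.999, 0.002], [0.999, 0.039, 0.001], [0.001, 0.002, -1.0]]
contact_force: [0.2, 0.0, -1.3]
opening: 0.685
grip_force: 20.0
time_s: 48.02
eef_pos: [0.5364, 0.0757, 0.2978]
ee_rot: [[-0.036, 0.999, -0.003], [0.999, 0.036, -0.0], [-0.0, -0.003, -1.0]]
contact_force: [0.4, -0.1, -0.8]
opening: 0.685
grip_force: 20.0
time_s: 48.18
eef_pos: [0.5369, 0.0785, 0.2987]
ee_rot: [[-0.039, 0.999, -0.001], [0.999, 0.039, 0.0], [0.001, -0.001, -1.0]]
contact_force: [0.3, -0.3, -1.6]
opening: 0.682
grip_force: 20.0
shift/30mm [0.0247 0.0166 1.9381] yaw now 92.22207195838268 turn/6deg 0.012011993063779869
```

```bash
python3 - <<'E'
from h import *
shot("w17"); im,C=load("w17"); q=[.5371,.0795,np.radians(2.15)]; qb=[.5009,.0383,np.radians(2.1)]
p=w2p(C,np.r_[place(M["rack"],q,.006)[[0,3]],place(M["bar"],qb)[[0,3,4,5,6,7]]]); print(p.round(0).tolist()); print((sub(im,p,4)-p).round(1).tolist())
g=cv2.cvtColor(im,cv2.COLOR_BGR2GRAY)
for x in (0,-.02): # profile along y through the left wall top
    L=w2p(C,[place(np.array([[.038+x,y,.034]]),qb)[0] for y in np.arange(.07,.13,.003)]); print([int(g[int(round(v)),int(round(u))]) if 0<=v<384 and 0<=u<512 else -1 for u,v in L])
E
python3 -m crank '[0.6,0.02,0.02,0.4,0.01,0.6,0,0,0.5,0,0.6,0,0,0.4,0,0.6,0,0,0.2,0,0.6,0,0,0.1,0,0.6,0,0,0.1,0,0.6,0,0,0.05,0,0.6,0,0,0.05,0,0.6,0,0,0,0,0.6,0,0,0,0]'
```

```text
[[306.0, 106.0], [221.0, 106.0], [316.0, 132.0], [304.0, 132.0], [292.0, 93.0], [292.0, 106.0], [140.0, 106.0], [138.0, 92.0]]
[[0.0, -0.0], [-0.0, 0.0], [0.0, -0.0], [2.7, 2.3], [-2.0, 0.4], [-2.3, 1.3], [0.0, -0.0], [0.6, 0.7]]
[239, 240, 239, 240, 239, 240, 239, 240, 241, 240, 241, 240, 241, 240, 229, 124, 237, 240, 151, 49]
[238, 238, 238, 238, 238, 239, 238, 239, 239, 239, 239, 239, 238, 238, 226, 116, 143, 150, 102, 37]
time_s: 49.07
eef_pos: [0.538, 0.0783, 0.2458]
ee_rot: [[-0.037, 0.999, 0.001], [0.999, 0.037, 0.0], [-0.0, 0.001, -1.0]]
contact_force: [-0.3, -0.5, -0.9]
opening: 0.685
grip_force: 20.0
```

```bash
python3 -m crank '[0.6,0.02,-0.02,0.05,0,0.6,0,0,0.05,0,0.6,0,0,0.04,0,0.6,0,0,0,0,0.6,0,0,0,0]'
python3 -m crank '[0.6,0,0,0.03,0,0.6,0,0,0.01,0,0.6,0,0,0,0]'
```

```text
time_s: 49.48
eef_pos: [0.5371, 0.0789, 0.241]
ee_rot: [[-0.037, 0.999, -0.0], [0.999, 0.037, -0.0], [-0.0, -0.0, -1.0]]
contact_force: [-0.8, -0.5, -1.5]
opening: 0.684
grip_force: 20.0
time_s: 49.73
eef_pos: [0.5373, 0.0789, 0.2406]
ee_rot: [[-0.037, 0.999, 0.0], [0.999, 0.037, -0.0], [-0.0, 0.0, -1.0]]
contact_force: [-1.8, -0.6, 5.0]
opening: 0.684
grip_force: 20.0
```

```bash
python3 -m crank '[0,0,0,0,0,0,0,0,0,0,0,0,0,0,0,0,0,0,0,0,0,0,0,-0.3,0,0,0,0,-0.8,0,0,0,0,-1,0,0,-0.8,0,-1,0,0,-0.8,0,-1,0,0,-0.4,0,-0.5,0,0,0,0,0,0,0,0,0,0,0]'
python3 -m crank '[0,0,0,0,0,0,0,0,0,0]'
cat > chk2.py <<'E'
from h import *
import sys
n,z,thr=sys.argv[1],float(sys.argv[2]),[int(v) for v in sys.argv[3:]]; shot(n); im,C=load(n); print(ctrl.get_obs()["eef_pos"])
g=cv2.GaussianBlur(cv2.cvtColor(im,cv2.COLOR_BGR2GRAY),(0,0),1); p=w2p(C,[[.5371,.0795,z]])[0]; print(p)
for t in thr:
    k,l,st,ce=cv2.connectedComponentsWithStats((g>t).astype(np.uint8)); d=[(np.hypot(*(ce[i]-p)),i) for i in range(1,k) if st[i,4]>3000]
    i=min(d)[1]; cn=max(cv2.findContours((l==i).astype(np.uint8),0,1)[0],key=cv2.contourArea)[:,0]
    r=cv2.minAreaRect(np.float32(p2w(C,cn,z)[:,:2]*1e3)); print(t,st[i].tolist(),np.round(r[0],1),np.round(r[1],1),round(r[2],2))
E
python3 chk2.py w18 .066 200 225 238 245
```

```text
time_s: 50.73
eef_pos: [0.5396, 0.0185, 0.3795]
ee_rot: [[-0.036, 0.999, 0.003], [0.999, 0.036, -0.0], [-0.0, 0.003, -1.0]]
contact_force: [0.2, -0.2, -1.3]
opening: 1.001
grip_force: 0.0
time_s: 50.9
eef_pos: [0.5387, 0.0197, 0.3762]
ee_rot: [[-0.038, 0.999, -0.003], [0.999, 0.038, 0.001], [0.001, -0.003, -1.0]]
contact_force: [-0.6, -0.2, 0.7]
opening: 0.997
grip_force: 0.0
[0.5388 0.0197 0.3762]
[264.4285 124.6134]
200 [182, 34, 124, 201, 8121] [552.1  79.8] [ 89.  209.6] 28.88
225 [184, 35, 121, 199, 7371] [554.4  83.2] [ 85.2 207.4] 31.44
238 [185, 35, 119, 198, 6688] [554.4  83.3] [ 82.3 204.9] 31.15
245 [233, 38, 63, 76, 3776] [535.  120.4] [53.1 61.4] 2.13
```

```bash
python3 - <<'E'
from h import *
im,C=load("w18"); q=[.5373,.0792,np.radians(2.15)]
p=w2p(C,place(M["seal"],q,.058)); s=sub(im,p,5); print(p.round(0).tolist(),(s-p).round(1).tolist()); fit([(C,s,[0,1,2,3])],M["seal"],q,.058)
big(im,"w18b",150,10,200,150,4)
E
```

```text
[[300.0, 34.0], [295.0, 203.0], [234.0, 203.0], [229.0, 34.0]] [[-1.7, 0.5], [-2.9, -0.2], [-0.4, -0.5], [0.0, 0.0]]
pose [0.5361 0.0791] deg 1.8076631558009422 rms px 0.788372314067972
```

View pics/w18b.png

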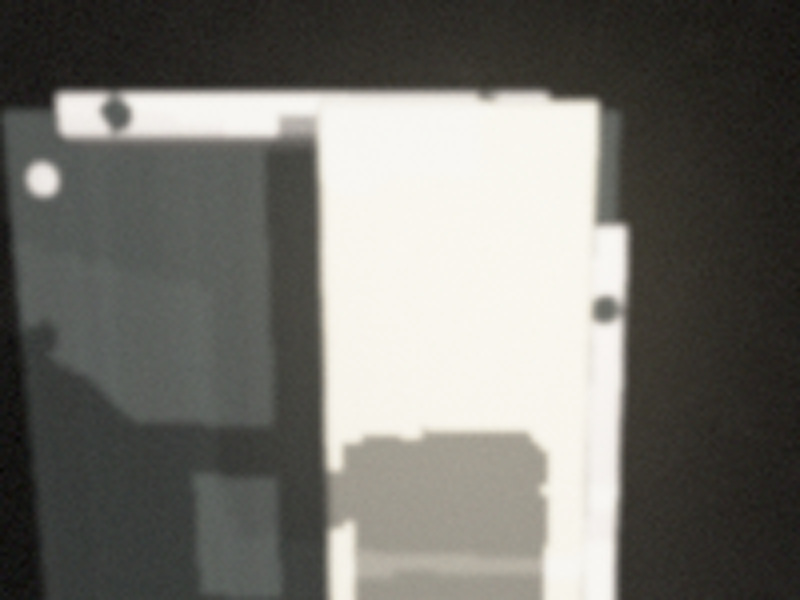

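```bash
python3 -m crank '[0,0.9,-0.35,0,0,0,0.9,-0.35,0,0,0,0.9,-0.35,0,0,0,0.9,-0.35,0,0,0,0.9,-0.35,0,0,0,0.9,-0.35,0,0,0,0.9,-0.35,0,0,0,0.9,-0.35,0,0,0,0.9,-0.35,0,0,0,0.9,-0.3,0.2,0.84,0,0.4,0,0.2,0.84,0,0,0,0,0]'
python3 -m crank '[0,0,0,0,0,0,0,0,0,0,0,0,0,0,0]'
python3 plates.py w19
python3 -c "
from h import *
im,C=load('w19'); q=[.425,.3452,np.radians(-7.91)]
p=w2p(C,place(M['weight'],q)); s=sub(im,p,5); print((s-p).round(1).tolist()); fit([(C,s,[0,1,2,3])],M['weight'],q)
# handle top ends: grip top z .0335
g=cv2.cvtColor(im,cv2.COLOR_BGR2GRAY)
c=w2p(C,[[.425,.3452,.0335]])[0]
for y in (-.015,0,.015):
    L=w2p(C,place(np.array([[x,y,.0335] for x in np.arange(-.03,.0301,.002)]),q)); print([int(g[int(round(v)),int(round(u))]) for u,v in L])
"
```

```text
time_s: 51.95
eef_pos: [0.4247, 0.2993, 0.3636]
ee_rot: [[0.138, 0.99, -0.004], [0.99, -0.138, -0.001], [-0.001, -0.003, -1.0]]
contact_force: [-0.3, -0.1, -0.6]
opening: 0.999
grip_force: 0.0
time_s: 52.2
eef_pos: [0.4268, 0.2963, 0.3658]
ee_rot: [[0.138, 0.99, -0.0], [0.99, -0.138, -0.0], [-0.0, -0.0, -1.0]]
contact_force: [0.8, 0.1, 0.1]
opening: 1.001
grip_force: 0.0
[0.4269 0.2962 0.366 ]
seal 110 bbox [223, 56, 63, 146, 7945] rect mm [424.8 344.8] [152.   62.8] 82.31
seal 150 bbox [224, 56, 61, 145, 7430] rect mm [424.8 345.4] [150.8  61.1] 82.23
weight 110 bbox [223, 56, 63, 146, 7945] rect mm [424.9 344.9] [151.1  62.4] 82.31
weight 150 bbox [224, 56, 61, 145, 7430] rect mm [424.8 345.5] [149.9  60.7] 82.23
[[-0.6, 0.3], [-0.3, -0.8], [-0.7, -0.6], [-0.4, 0.4]]
pose [0.4245 0.3454] deg -7.925021533395468 rms px 0.4089709724294846
[54, 99, 194, 208, 212, 211, 210, 212, 211, 210, 211, 210, 155, 80, 76, 79, 77, 80, 147, 198, 226, 253, 254, 254, 254, 254, 254, 255, 254, 219, 86]
[55, 102, 170, 179, 181, 182, 182, 184, 183, 182, 182, 184, 136, 77, 76, 78, 78, 79, 147, 187, 226, 250, 252, 252, 252, 252, 253, 253, 249, 209, 89]
[61, 133, 245, 252, 252, 252, 252, 253, 252, 237, 192, 183, 125, 90, 93, 102, 105, 116, 235, 252, 252, 252, 252, 252, 252, 253, 253, 253, 250, 168, 78]
```

```bash
python3 -m crank '[0.5,0.8,-0.15,0,0,0.5,0.81,-0.15,0,0,0.5,0,0,1,0,0.5,0,0,1,0,0.5,0,0,1,0,0.5,0,0,1,0,0.5,0,0,0.6,0,0.5,0,0,0.3,0,0.5,0,0,0.2,0,0.5,0,0,0,0,0.5,0,0,0,0]'
python3 -c "
from h import *
delta([.4247,.3453,.196],82.09)"
```

```text
time_s: 53.17
eef_pos: [0.4251, 0.3461, 0.2141]
ee_rot: [[0.139, 0.99, 0.001], [0.99, -0.139, 0.001], [0.001, 0.001, -1.0]]
contact_force: [-0.7, -0.2, 0.9]
opening: 0.502
grip_force: 0.0
shift/30mm [-0.0287 -0.01    0.6031] yaw now 82.02525850543938 turn/6deg -0.010790249093436918
```

```bash
python3 -m crank '[0.5,-0.03,-0.01,0.15,-0.01,0.5,0,0,0.15,0,0.5,0,0,0.15,0,0.5,0,0,0.1,0,0.5,0,0,0.05,0,0.5,0,0,0,0,0.5,0,0,0,0]'
python3 -m crank '[1,0,0,0,0,1,0,0,0,0,1,0,0,0,0,1,0,0,0,0,1,0,0,0,0,1,0,0,0,0,1,0,0,0,0]' 50
```

```text
time_s: 53.75
eef_pos: [0.4238, 0.3452, 0.1948]
ee_rot: [[0.137, 0.991, -0.0], [0.991, -0.137, -0.0], [-0.0, -0.0, -1.0]]
contact_force: [1.1, 0.3, 0.3]
opening: 0.496
grip_force: 0.0
time_s: 54.33
eef_pos: [0.4241, 0.3452, 0.195]
ee_rot: [[0.137, 0.991, 0.001], [0.991, -0.137, 0.0], [0.0, 0.0, -1.0]]
contact_force: [1.2, -1.3, 0.2]
opening: 0.133
grip_force: 50.0
```

```bash
python3 -m crank '[1,0,0,-0.2,0,1,0,0,-0.5,0,1,0,0,-0.9,0,1,0,0,-0.9,0,1,0,0,-0.7,0,1,0,0,-0.4,-0.3,1,0,0,-0.1,-0.5,1,0,0,0,-0.5,1,0,0,0,-0.37,1,0,0,0,0,1,0,0,0,0]'
python3 -m crank '[1,-0.4,0.15,0,0,1,-0.7,0.3,0,0,1,-0.9,0.35,0,0,1,-0.9,0.35,0,0,1,-0.9,0.35,0,0,1,-0.9,0.35,0,0,1,-0.9,0.35,0,0,1,-0.9,0.35,0,0,1,-0.9,0.35,0,0,1,-0.7,0.3,0,0,1,-0.5,0.2,0,0,1,-0.3,0.1,0,0]'
python3 -m crank '[1,0,0,0,0,1,0,0,0,0,1,0,0,0,0]'
python3 -c "
from h import *
delta([.5371,.0792,.261],92.2)"
```

```text
time_s: 55.25
eef_pos: [0.4235, 0.345, 0.3055]
ee_rot: [[-0.036, 0.999, -0.001], [0.999, 0.036, -0.001], [-0.001, -0.001, -1.0]]
contact_force: [0.6, -0.8, -4.1]
opening: 0.13
grip_force: 50.0
time_s: 56.25
eef_pos: [0.5393, 0.0797, 0.3058]
ee_rot: [[-0.034, 0.999, -0.0], [0.999, 0.034, -0.001], [-0.001, -0.0, -1.0]]
contact_force: [-0.2, 0.8, -3.9]
opening: 0.128
grip_force: 50.0
time_s: 56.5
eef_pos: [0.5383, 0.0829, 0.3057]
ee_rot: [[-0.037, 0.999, -0.001], [0.999, 0.037, 0.0], [0.001, -0.001, -1.0]]
contact_force: [0.4, 1.2, -3.2]
opening: 0.128
grip_force: 50.0
shift/30mm [-0.1215 -0.042   1.4898] yaw now 92.13513942902922 turn/6deg -0.010810095161796577
```

```bash
python3 -m crank '[1,-0.12,-0.04,0.3,-0.01,1,0,0,0.3,0,1,0,0,0.2,0,1,0,0,0,0,1,0,0,0,0]'
python3 - <<'E'
from h import *
delta([.5371,.0792,.261],92.2); shot("w20"); im,C=load("w20"); q=[.5371,.0792,np.radians(2.15)]
p=w2p(C,place(M["seal"],q,.058))[[0,3]]; print(p,(sub(im,p,5)-p).round(1).tolist())
E
```

```text
time_s: 56.92
eef_pos: [0.5371, 0.0789, 0.2808]
ee_rot: [[-0.039, 0.999, -0.002], [0.999, 0.039, 0.0], [0.0, -0.002, -1.0]]
contact_force: [1.0, 0.1, -3.3]
opening: 0.126
grip_force: 50.0
shift/30mm [0.0087 0.0014 0.6592] yaw now 92.21226501021953 turn/6deg 0.002044168369920385
[[313.9419 107.1655]
 [214.2327 107.0399]] [[-0.0, -0.0], [0.5, 0.9]]
```

```bash
python3 -m crank '[1,0,0,0.15,0,1,0,0,0.15,0,1,0,0,0.1,0,1,0,0,0.1,0,1,0,0,0.05,0,1,0,0,0,0,1,0,0,0,0]'
python3 -m crank '[1,0,0,0.04,0,1,0,0,0.03,0,1,0,0,0,0]'
```

```text
time_s: 57.55
eef_pos: [0.5376, 0.0786, 0.2653]
ee_rot: [[-0.038, 0.999, -0.0], [0.999, 0.038, -0.0], [0.0, -0.0, -1.0]]
contact_force: [-0.1, -0.2, -3.8]
opening: 0.128
grip_force: 50.0
time_s: 57.8
eef_pos: [0.5376, 0.0786, 0.2632]
ee_rot: [[-0.038, 0.999, -0.0], [0.999, 0.038, 0.0], [0.0, -0.0, -1.0]]
contact_force: [0.5, 0.6, -4.2]
opening: 0.132
grip_force: 50.0
```

```bash
python3 -m crank '[1,0,0,0.03,0,1,0,0,0.03,0,1,0,0,0,0]'
python3 -m crank '[1,0,0,0.02,0,1,0,0,0.01,0,1,0,0,0,0]'
```

```text
time_s: 58.05
eef_pos: [0.5376, 0.0786, 0.2613]
ee_rot: [[-0.038, 0.999, -0.0], [0.999, 0.038, 0.0], [0.0, -0.0, -1.0]]
contact_force: [-0.3, -0.7, -3.9]
opening: 0.132
grip_force: 50.0
time_s: 58.3
eef_pos: [0.5378, 0.0786, 0.2611]
ee_rot: [[-0.038, 0.999, 0.0], [0.999, 0.038, -0.0], [-0.0, 0.0, -1.0]]
contact_force: [-1.8, 0.4, 0.8]
opening: 0.126
grip_force: 50.0
```

```bash
python3 -m crank '[0.75,0,0,0,0,0.65,0,0,0,0,0.55,0,0,0,0,0.55,0,0,0,0,0.55,0,0,0,0,0.55,0,0,-0.2,0,0.55,0,0,-0.5,0,0.55,0,0,-1,0,0.55,0,0,-1,0,0.55,-0.8,0,-1,0,0.55,-0.8,0,-0.6,0,0.55,0,0,0,0]'
python3 -m crank '[0.55,0,0,0,0,0.55,0,0,0,0,0.55,0,0,0,0]'
python3 - <<'E'
from h import *
shot("w21"); im,C=load("w21"); q=[.5371,.0792,np.radians(2.15)]
for n,z in (("weight",.066),("seal",.058)):
    p=w2p(C,place(M[n],q,z)); s=sub(im,p,5); print(n,p.round(0).tolist(),(s-p).round(1).tolist())
    fit([(C,s,[0,1,2,3])],M[n],q,z)
g=cv2.cvtColor(im,cv2.COLOR_BGR2GRAY)
for y in (-.06,-.015,.015,.06): print([int(g[int(round(v)),int(round(u))]) for u,v in w2p(C,place(np.array([[x,y,.0995 if abs(y)<.03 else .076] for x in np.arange(-.04,.0401,.002)]),q))])
for x in (-.02,.02): print([int(g[int(round(v)),int(round(u))]) for u,v in w2p(C,place(np.array([[x,y,.076] for y in np.arange(-.085,.0851,.002)]),q)) if 0<=v<384])
qb=[.5009,.0383,np.radians(2.1)]; p=w2p(C,place(M["rack"],[.5371,.0795,q[2]],.006)); print((sub(im,p,4)-p).round(1).tolist()); print(ctrl.get_obs()["eef_pos"])
E
```

```text
time_s: 59.3
eef_pos: [0.541, 0.0279, 0.3958]
ee_rot: [[-0.036, 0.999, 0.01], [0.999, 0.036, -0.003], [-0.003, 0.01, -1.0]]
contact_force: [0.6, -0.5, -0.2]
opening: 0.45
grip_force: 0.0
time_s: 59.55
eef_pos: [0.5389, 0.0313, 0.3881]
ee_rot: [[-0.039, 0.999, -0.003], [0.999, 0.039, 0.001], [0.001, -0.003, -1.0]]
contact_force: [1.2, 0.4, 0.9]
opening: 0.448
grip_force: 0.0
weight [[299.0, 49.0], [294.0, 214.0], [233.0, 214.0], [229.0, 49.0]] [[-1.0, 0.7], [-3.8, -0.1], [0.2, -0.5], [-0.0, 0.0]]
pose [0.536 0.079] deg 1.623090230631464 rms px 1.051645445430865
seal [[297.0, 51.0], [293.0, 211.0], [234.0, 211.0], [230.0, 51.0]] [[0.3, -1.2], [-2.9, 3.2], [-0.7, 2.8], [0.0, 0.0]]
pose [0.5364 0.0784] deg 1.5082066264465905 rms px 1.581784464752406
[124, 126, 125, 124, 129, 176, 227, 231, 231, 231, 231, 228, 224, 247, 250, 250, 249, 249, 248, 249, 250, 249, 250, 249, 247, 241, 206, 214, 242, 247, 249, 250, 250, 249, 246, 253, 255, 254, 163, 70, 66]
[79, 81, 81, 83, 78, 82, 98, 153, 155, 155, 154, 154, 159, 156, 157, 157, 159, 102, 59, 62, 62, 61, 65, 142, 155, 155, 154, 156, 157, 220, 2
[... 666 characters left out ...]
, 163, 161, 164, 161, 167, 222, 245, 245, 245, 246, 246, 246, 246, 246, 246, 246, 247, 247, 247, 247, 247, 248, 248, 248, 247, 248, 248, 248, 248, 249, 251, 252, 252, 251, 249, 140, 61, 60, 59, 57]
[124, 126, 126, 127, 129, 174, 247, 250, 250, 250, 250, 250, 250, 245, 237, 238, 238, 237, 238, 239, 239, 238, 239, 239, 238, 238, 239, 237, 237, 249, 249, 246, 240, 238, 228, 228, 235, 239, 233, 228, 226, 226, 226, 226, 225, 225, 226, 226, 226, 225, 242, 244, 246, 246, 245, 246, 246, 246, 246, 247, 246, 247, 246, 247, 247, 247, 246, 246, 247, 247, 248, 248, 248, 247, 248, 248, 248, 248, 248, 243, 112, 61, 56, 54, 50, 55]
[[-0.0, -0.0], [0.0, 0.0], [-2.2, -1.6], [-2.5, 1.2]]
[0.5389 0.0314 0.388 ]
```

```bash
python3 -c "
from rig import ctrl
print(ctrl.hand_in())"
```

```text
the job is handed in; nothing more can be done
None
```

The job is handed in at about 60 s of the 210 s allowed, with no verdict printed: the rack was pushed home, pockets 0, 3 and 4 were filled, and the seal and weight plates were placed square. The last camera readings put both plates within about 1 mm of centre over the home position. The rack itself was hidden under them by then. It last measured home just before the plates went on, with its left end still in place as the seal plate went down. One spare jammed at pocket 4 and fell over on the worktop, where it was left; three other spares filled the pockets.

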